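Hang a parts bin on the bench rack's rail, under the lamp

ROBOT

A 7-joint arm with a two-finger parallel gripper is mounted at the origin on the work surface. World frame = base frame: x ahead of the robot, y to its left, z up, the work surface at z = 0. Lengths are in m, angles in degrees, forces in N, time in s.
With the tool pointing down it reaches from about 0.425 to 0.875 m from the base axis. Payload 4.7 kg.
Tool frame: the origin (TCP) lies at the very end of the fingers, on their centre line; the grasp point (between the pads) lies 19 mm behind it; y points along the fingers, z is the direction in which the jaws open and shut, and the axes are right-handed (so a half turn about y gives the same grasp; the last joint's range is limited). The gripper opens to 87 mm and grips with 3 to 60 N. Pads are 19 mm wide; open, the fingers measure 117 mm over their backs; the gripper's body (75 mm by 190 mm) begins 51 mm behind the grasp point.
Start: joints at [-66.285, 18.392, -4.016, 83.108, 1.295, 78.541, -3.26], TCP at [0.253, 0.599, 0.188] pointing down, gripper open.
Joint ranges: [-163.93, 163.93], [-17.29, 119.83], [-79.2, 71.16], [3.27, 140.29], [-89.18, 269.18], [5.43, 117.66], [-154.24, 154.24]. Speed limits (degrees/s): [147.25, 147.25, 180, 180, 180, 180, 180].

INTERFACE

Orientations are given as [roll, pitch, yaw] about the fixed x, y, z axes, in that order (R = Rz(yaw) Ry(pitch) Rx(roll)).
In Python, from cell import env gives the robot as it stands.
- The arm moves only by the shell command python3 -m pendant 'ROWS' [FORCE]. ROWS is JSON, one flat list of numbers, 7 for each row, row after row: the shift along the world's x, y, z in units of 40 mm (1.0 is 40 mm), then the turn, a rotation vector about the world's x, y, z in units of 10 degrees (1.0 is 10 degrees), then the finger opening in mm, from 0 to 87. In form: [x, y, z, wx, wy, wz, jaw, x, y, z, wx, wy, wz, jaw, ...]. A call has 1 to 10 rows; each row shifts and turns the commanded pose from where the row before left it; what a row does not reach is not made up. A row lasts 1/8 s, in which the tool goes at most 62.5 mm and 10.7 degrees, less where a joint would pass 70% of its speed; a pose out of reach is approached as far as the arm can. A call is refused whole if a number of a shift passes 1 or a number of a turn 1, either way. A call with a gripper value outside its range is refused whole. The fingers move at their own pace and stop on an object; FORCE is the grip in N (left out, the last holds). Time passes only in rows, so rows that do not move let the fingers close. It gives the time, the measured TCP pose, the force and the opening at its end, in the units of the state.
- env.get_obs(): the state, without advancing time (a new reading comes with each control period).
- env.read_camera(name): name is "scene" or "top"; returns a dict with "image" (400x640x3 uint8, red, green, blue), "fx", "fy", "cx", "cy" (pixels), "cam_to_world" (4x4, takes a point from camera to world coordinates). Camera axes: x right, y up, looking along -z (the intrinsics and any distortion apply to the point x, -y, -z); pixel columns grow to the right and rows downward; lengths in m; the calibration is good to about 2 mm. A picture is of the moment at which its call begins. There is no depth.
- env.sign_off(): hands the job in, once; it reports no verdict.
The state is a dict: "time_s": time; "qpos": joint angles; "joint_velocities": joint speeds; "effort": joint torques, N m; "tool_pos": TCP position; "tool_rot": TCP orientation; "force": force on the tool from outside, world axes, zero at the start; "wrist_torque": the same for the moment, N m; "grip_width": finger opening in m.
Only numpy, scipy, OpenCV 4.12 (cv2) and the standard library are available. Lean on these libraries where they do the work, as an engineer would, in place of code of your own. Each camera call takes 0.05 s, during which the arm holds its last target.

TASK

The long narrow bin of brackets on the bench belongs on the rack's rail, in the gap between the two bins already hanging there. Reach in under the lamp, hook the lip at the bin's back over the rail with its nose clearly tipped up, then swing the nose down until the bin hangs level with its back against the lower bar, and let go. Do not spill the brackets, bump the lamp hard, or disturb the other bins, the pencil tin or the clamp.

Things in the scene. Friction and masses are not known exactly. Their poses are not given: they have to be found in the camera images.
- bin: The bin to hang, on the bench: open grey plastic bin, 120 mm long, 64 wide, 70 high, walls 3, 0.19 to 0.29 kg with its brackets. Origin: middle of the back face's lower edge. x points from nose to back (nose at x = -120, its rim at -126), y across, z up. Side walls are 70 high from x = 0 to -95, then slope down to the 42 high nose.
- bin_lip (a point): Middle of the lower edge of the lip along the top of the bin's back (bin frame x = 18, y = 0, z = 52). The lip is as wide as the bin: from the back face it runs 20 mm rearward (4 thick, top flush with the rim, underside at z = 66), then turns down. The downturn is 4 thick (x = 16 to 20) and 14 deep, so the slot between it and the back face is 16 wide.
- bin_grasp (a point): Where the bin can be gripped across its side walls (64 mm): in its mid plane, 85 in front of the back face, 45 above its underside (bin frame x = -85, z = 45).
- rack: Steel bench-top rack, fixed. Origin: on the bench, straight below the middle of the hook rail's front face. x points from its front (towards the robot, where bins hang) to its rear, y along the rail, z up. Two 25 mm square posts at y = -277 and 277, 375 high. A bin hanging level and flat has its origin at rack x = -11, z = 104 and its axes along the rack's.
- rail_top (a point): Middle of the top edge of the hook rail's front face (rack frame 0, 0, 170). The rail is a flat steel bar on edge: 5 mm thick (rack x = 0 to 5), 30 high, 580 long, with free space behind it between the posts. A hung bin's lip rests on this top with its downturn against the rail's rear face.
- bar_front (a point): Middle of the front face of the lower bar (rack frame x = -11, z = 122). The bar is a 20 mm square tube below the rail, rack z = 112 to 132; a hung bin's back lies against this face.
- lamp: LED batten lamp above the rail, fixed to the rack: 50 mm deep (x), 515 long (y), 28 high, parallel to the rail. Origin: middle of its underside, 335 above the bench and 60 in front of the rail's front face (it covers rack x = -85 to -35). A gripper held upright over a hanging bin would run into it.
- bin_a: A bin already hanging on the rail (loose), 85 mm long, 100 wide, 60 high, same lip. Origin and axes as for the bin: middle of the back face's lower edge. It hangs on either side of the gap.
- bin_b: The other hanging bin (loose), 85 mm long, 84 wide, 60 high, same lip, origin and axes as above, on the other side of the gap. The free gap between the two is 188 to 268 mm wide.
- bracket1: Steel angle bracket lying loose in the bin, 40 x 40 mm, 20 high. Origin: centre of its square's underside.
- bracket2: The second bracket, the same.
- tin: Bystander: pencil tin on the bench, 73 mm diameter, 100 high, pencils to 155. Origin: centre of its underside.
- clamp: Bystander: bar clamp lying on the bench, 220 mm long, about 120 wide, 26 high. Origin: under the middle of its bar.
Mind the look-alikes: they are no part of the job. What is shaped like the bin but green is not meant.

How it is judged:
By the outcome, as a careful person would: the job done as asked, in the order asked, and still so for the second after the job is handed in, with the robot touching nothing.
It also fails if it takes over 45 s, if anything falls off the work surface, if the arm or the gripper's body presses on something with over 40 N, if the wrist force passes 120 N, or if a joint passes its speed limit or range.

## Working session

There is one attempt and no reset: what is moved stays moved. The work goes in short steps, Python scripts to look and compute and a shell command to move; the robot and the scene stay as the last step left them, time stands still between calls to the robot, and variables do not carry over. Pictures are saved under pics/ and viewed, and the job is handed in when it is done.

```bash
ls; mkdir -p pics; python3 - <<'E'
from cell import env
import cv2,json
o=env.get_obs(); print({k:o[k] for k in ("time_s","tool_pos","tool_rot","force","grip_width")})
for n in("scene","top"):
    c=env.read_camera(n); cv2.imwrite(f"pics/{n}0.png",c["image"][...,::-1])
    print(n,[k for k in c],c["fx"],c["fy"],c["cx"],c["cy"],c["cam_to_world"])
E
```

```text
pics
{'time_s': 0.0, 'tool_pos': array([0.2527923 , 0.59814232, 0.18734512]), 'tool_rot': array([-9.01123874e+01, -3.95337593e-03, -2.29065959e+01]), 'force': array([ 0.62260984, -0.93678331,  0.51170925]), 'grip_width': 0.08686776604342221}
scene ['image', 'fx', 'fy', 'cx', 'cy', 'cam_to_world'] 383.2655768359185 383.2655768359185 324.4193866392387 202.795967887715 [[-0.1173378  -0.69522067  0.70915447  1.35033966]
 [ 0.99303511 -0.08978566  0.07628762  0.06383662]
 [ 0.01063517  0.71316671  0.70091379  0.95823773]
 [ 0.          0.          0.          1.        ]]
top ['image', 'fx', 'fy', 'cx', 'cy', 'cam_to_world'] 518.2746587563769 518.2746587563769 325.3061623471355 204.56490039608425 [[ 0.03269453  0.97814759 -0.20532499  0.2983377 ]
 [-0.99945088  0.0308897  -0.01199017 -0.0184457 ]
 [-0.00538573  0.20560426  0.9786204   1.62149415]
 [ 0.          0.          0.          1.        ]]
```

View pics/scene0.png

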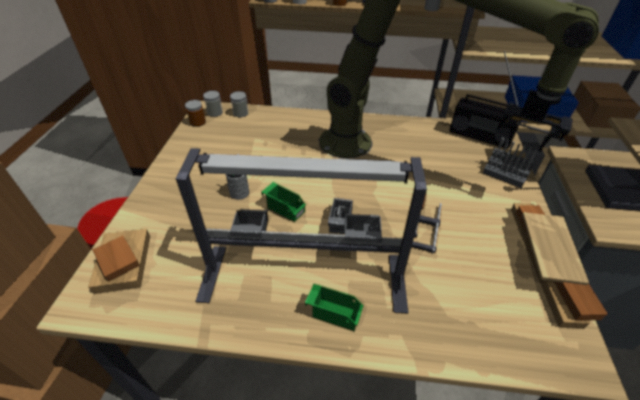

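View pics/top0.png

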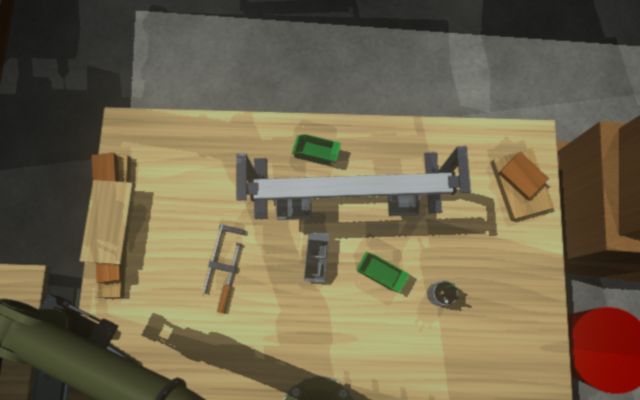

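The top view shows the grey bin at about (317,258). Two green look-alikes sit at (316,149) and (383,272). The rack runs from (250,190) to (460,185), and the hanging bins are at (292,208) and (403,203). The tin is at (443,293) and the clamp at (225,268). Only the (317,258) bin is grey and on the bench, so that's the one to hang. I'll confirm it in an enlarged crop.

```bash
cat > h.py <<'E'
import numpy as np,cv2,pickle
def cap():
    from cell import env
    d={n:env.read_camera(n) for n in("scene","top")}
    return d
def ray(c,u,v):
    d=np.array([(u-c["cx"])/c["fx"],-(v-c["cy"])/c["fy"],-1.]);T=np.array(c["cam_to_world"])
    return T[:3,3],T[:3,:3]@d
def onz(c,u,v,z):
    o,d=ray(c,u,v);return o+d*(z-o[2])/d[2]
def proj(c,p):
    T=np.array(c["cam_to_world"]);q=T[:3,:3].T@(np.array(p)-T[:3,3]);return c["cx"]-c["fx"]*q[0]/q[2],c["cy"]+c["fy"]*q[1]/q[2]
def crop(c,x0,y0,w,h,s,f):
    im=c["image"][y0:y0+h,x0:x0+w,::-1];im=cv2.resize(im,None,fx=s,fy=s,interpolation=cv2.INTER_CUBIC)
    im=cv2.convertScaleAbs(im,alpha=1.5,beta=20)
    step=10
    for u in range(x0-x0%10+10,x0+w,10): cv2.putText(im,str(u),((u-x0)*s,10),0,.35,(0,255,255),1);cv2.line(im,((u-x0)*s,12),((u-x0)*s,18),(0,255,255),1)
    for v in range(y0-y0%10+10,y0+h,10): cv2.putText(im,str(v),(0,(v-y0)*s+4),0,.35,(0,255,255),1);cv2.line(im,(24,(v-y0)*s),(30,(v-y0)*s),(0,255,255),1)
    cv2.imwrite(f,im)
E
python3 - <<'E'
from h import *
d=cap();pickle.dump(d,open("c0.pkl","wb"))
crop(d["top"],295,220,55,75,8,"pics/t_bin.png")
crop(d["top"],230,140,250,85,3,"pics/t_rack.png")
crop(d["scene"],180,140,260,180,3,"pics/s_rack.png")
E
```

```text
(no output)
```

View pics/t_bin.png

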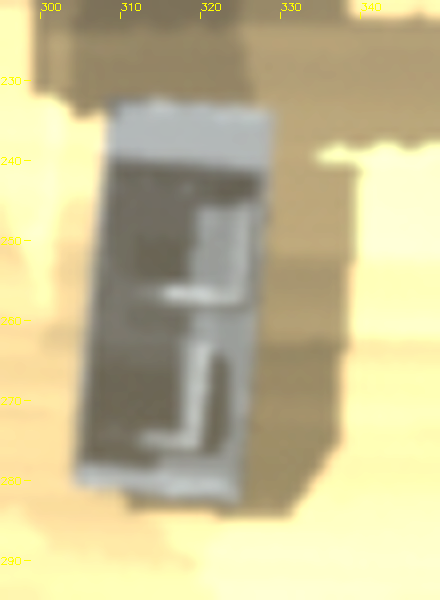

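View pics/t_rack.png

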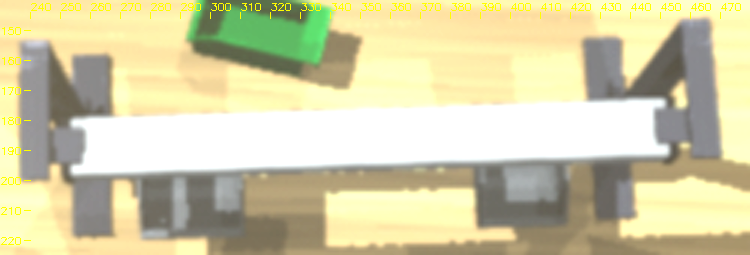

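View pics/s_rack.png

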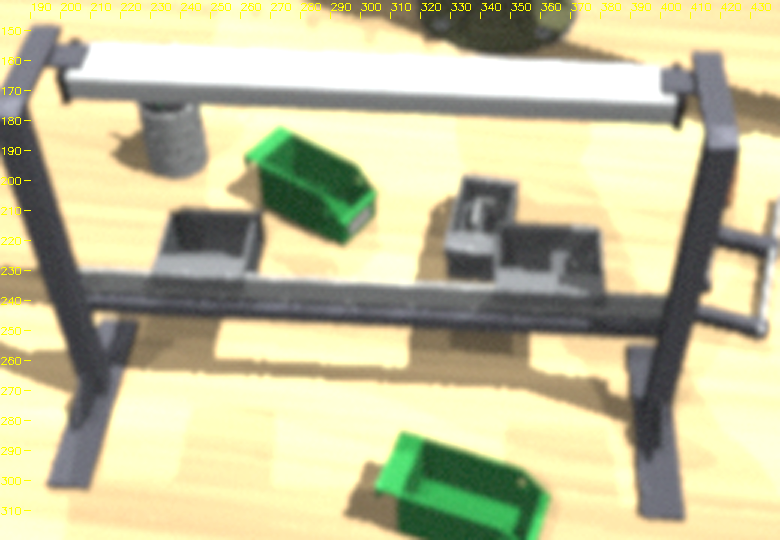

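```bash
python3 - <<'E'
from h import *
np.set_printoptions(precision=4,suppress=True)
d=pickle.load(open("c0.pkl","rb"));t=d["top"];s=d["scene"]
print("bin")
for p in[(308.7,232.5,.07),(329,234,.07),(309,240,.07),(327.5,241.5,.07),(304,280.5,.042),(324.7,282.8,.042)]:print(p,onz(t,*p))
print("lamp top view z .363")
for p in[(254,179.3),(452,172.5),(254,198.3),(455,192)]:print(p,onz(t,*p,.363))
print("lamp scene top z .363 rear edge, bottom .335")
for p in[(202,162,.363),(404,171,.363),(202,173,.335),(405,181,.335),(206,153,.363),(402,161,.363)]:print(p,onz(s,*p))
print("rail scene: top edge z .17")
for p in[(210,231),(395,239),(280,234)]:print(p,onz(s,*p,.17))
print("bins fronts top view, z~.164 rim")
for p in[(276.5,218),(311,219),(389,213),(419,215),(275,200),(388.5,196)]:print(p,onz(t,*p,.164),onz(t,*p,.12))
print("bins scene z .164")
for p in[(235,211),(264,212),(231,228),(345,216),(379,217),(344.5,236),(380.5,237)]:print(p,onz(s,*p,.164),onz(s,*p,.17))
E
```

```text
bin
(308.7, 232.5, 0.07) [0.536 0.048 0.07 ]
(329, 234, 0.07) [ 0.5333 -0.0136  0.07  ]
(309, 240, 0.07) [0.5132 0.0462 0.07  ]
(327.5, 241.5, 0.07) [ 0.5104 -0.0098  0.07  ]
(304, 280.5, 0.042) [0.3934 0.0576 0.042 ]
(324.7, 282.8, 0.042) [ 0.3885 -0.0052  0.042 ]
lamp top view z .363
(254, 179.3) [0.6215 0.1779 0.363 ]
(452, 172.5) [ 0.6546 -0.3183  0.363 ]
(254, 198.3) [0.5727 0.1749 0.363 ]
(455, 192) [ 0.6045 -0.3248  0.363 ]
lamp scene top z .363 rear edge, bottom .335
(202, 162, 0.363) [ 0.644  -0.3179  0.363 ]
(404, 171, 0.363) [0.614  0.1778 0.363 ]
(202, 173, 0.335) [ 0.6533 -0.3208  0.335 ]
(405, 181, 0.335) [0.618  0.1845 0.335 ]
(206, 153, 0.363) [ 0.6075 -0.3204  0.363 ]
(402, 161, 0.363) [0.5752 0.174  0.363 ]
rail scene: top edge z .17
(210, 231) [ 0.7013 -0.3176  0.17  ]
(395, 239) [0.6662 0.1822 0.17  ]
(280, 234) [ 0.6878 -0.127   0.17  ]
bins fronts top view, z~.164 rim
(276.5, 218) [0.5605 0.1376 0.164 ] [0.5684 0.1423 0.12  ]
(311, 219) [0.5607 0.0389 0.164 ] [0.5686 0.0406 0.12  ]
(389, 213) [ 0.5852 -0.1836  0.164 ] [ 0.5939 -0.1886  0.12  ]
(419, 215) [ 0.5821 -0.2693  0.164 ] [ 0.5907 -0.2769  0.12  ]
(275, 200) [0.613  0.1447 0.164 ] [0.6225 0.1496 0.12  ]
(388.5, 196) [ 0.6351 -0.1818  0.164 ] [ 0.6453 -0.1867  0.12  ]
bins scene z .164
(235, 211) [ 0.6133 -0.2744  0.164 ] [ 0.6189 -0.2718  0.17  ]
(264, 212) [ 0.6066 -0.1907  0.164 ] [ 0.6122 -0.1888  0.17  ]
(231, 228) [ 0.6784 -0.2668  0.164 ] [ 0.6835 -0.2643  0.17  ]
(345, 216) [0.5927 0.0421 0.164 ] [0.5984 0.0422 0.17  ]
(379, 217) [0.5843 0.1387 0.164 ] [0.59   0.1382 0.17  ]
(344.5, 236) [0.6677 0.0467 0.164 ] [0.6728 0.0468 0.17  ]
(380.5, 237) [0.6589 0.144  0.164 ] [0.6641 0.1434 0.17  ]
```

```bash
python3 - <<'E'
from h import *
d=pickle.load(open("c0.pkl","rb"))
crop(d["scene"],190,195,110,75,7,"pics/s1.png")
crop(d["scene"],320,165,110,85,7,"pics/s2.png")
E
```

```text
(no output)
```

View pics/s1.png

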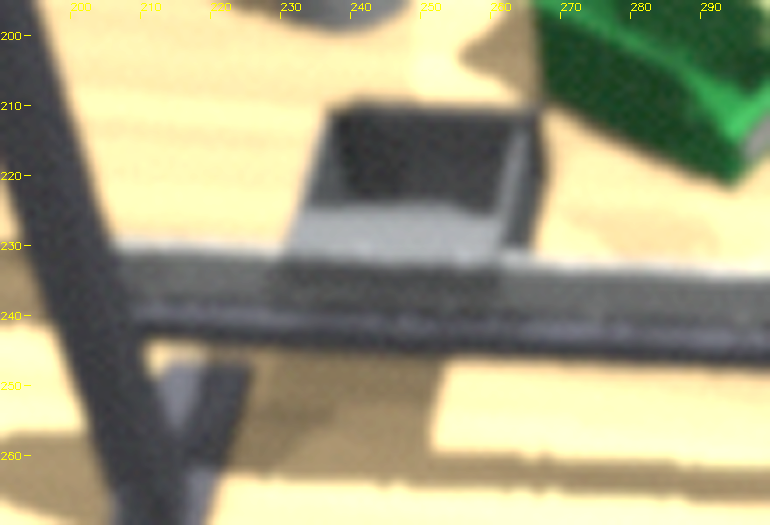

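View pics/s2.png

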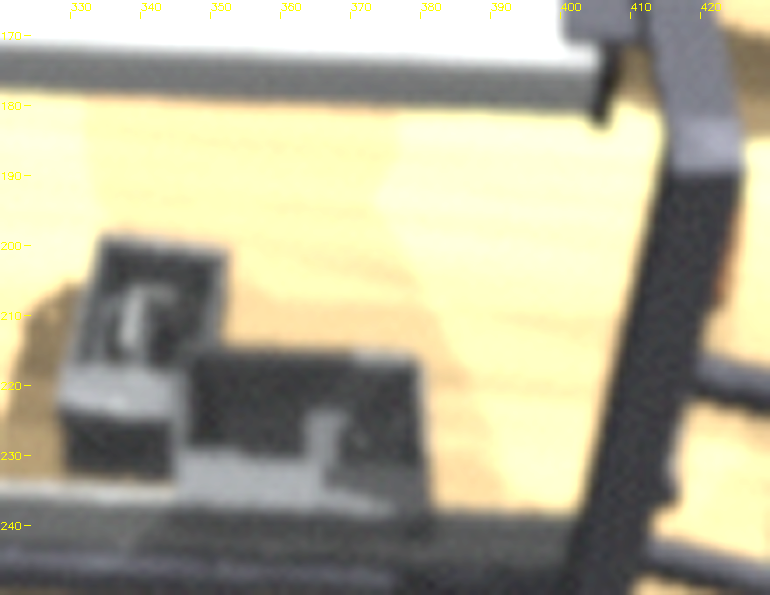

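The crop confirms it: a grey bin with two light L-shaped brackets, its lip towards +x (top edge v≈232) and its nose at v≈282. Next I'll move above it and try a tool tilted about 50° forward, which it needs to reach in under the lamp.

```bash
python3 -m pendant '[0.25,-0.95,0.1,0,0,0.97,87, 0.25,-0.95,0.1,0,0,0.97,87, 0.25,-0.95,0,0,0,0,87, 0.25,-0.95,0,0,0,0,87, 0.25,-0.95,0,0,0,0,87, 0.25,-0.95,0,0,0,0,87, 0.25,-0.95,0,0,0,0,87, 0.25,-0.95,0,0,0,0,87, 0.25,-0.95,0,0,0,0,87, 0.25,-0.95,0,0,0,0,87]'
python3 -m pendant '[0.25,-0.95,0,-0.05,-0.9,0,87, 0.25,-0.95,0,-0.05,-0.9,0,87, 0.25,-0.95,0,-0.05,-0.9,0,87, 0.25,-0.95,0,-0.05,-0.9,0,87, 0.2,-0.45,0,-0.05,-0.9,0,87, 0,0,0,-0.03,-0.5,0,87,0,0,0,0,0,0,87]'
python3 -c "
from cell import env;o=env.get_obs();print(o['tool_pos'],o['tool_rot'],o['qpos'])"
```

```text
time_s: 1.45
tool_pos: [0.3532, 0.2174, 0.1965]
tool_rot: [-90.0, -0.0, -3.5]
force: [0.7, -0.8, -0.2]
grip_width: 0.0872
time_s: 2.33
tool_pos: [0.4063, 0.1643, 0.1275]
tool_rot: [-93.9, -19.8, -3.2]
force: [1.2, -0.9, -0.1]
grip_width: 0.0872
[0.4062604  0.16427162 0.12752022] [-93.89047341 -19.80893904  -3.18325074] [-28.98602817 -17.24501953  -9.92727415 128.92406282  15.74948065
  56.78756407  39.98878906]
```

Near the base the arm runs into its joint-2 limit at about 20° of tilt. I'll check how much tilt it can reach farther out, in free space above the bench.

```bash
python3 -m pendant '[0.3,-0.95,0.6,0,0,0,87, 0.6,-0.95,0.6,0,0,0,87, 0.6,-0.95,0.3,0,0,0,87, 0.6,-0.95,0.3,0,0,0,87, 0.6,-0.95,0,0,0,0,87, 0.6,-0.9,0,0,0,0,87, 0,0,0,0,-0.9,0,87, 0,0,0,0,-0.9,0,87, 0,0,0,0,-0.9,0,87,0,0,0,0,0,0,87]'
python3 -c "
from cell import env;o=env.get_obs();print(o['qpos'])
from scipy.spatial.transform import Rotation as R
print(R.from_euler('xyz',o['tool_rot'],degrees=True).as_matrix())"
```

```text
time_s: 3.58
tool_pos: [0.5759, -0.0495, 0.1731]
tool_rot: [-92.4, -37.4, -4.1]
force: [-0.3, -0.4, -0.0]
grip_width: 0.087
[ 16.76529457 -17.07411322 -15.94977581 130.0561572    0.66720288
  29.21724059  84.52653788]
[[ 0.79232447  0.60231325  0.09716322]
 [-0.05692207 -0.08558315  0.99470368]
 [ 0.60743873 -0.79365879 -0.03352471]]
```

```bash
cat >> h.py <<'E'
from scipy.spatial.transform import Rotation as Ro
def toR(yaw,psi): return Ro.from_euler('z',yaw,degrees=True)*Ro.from_euler('y',-psi,degrees=True)*Ro.from_euler('x',-90,degrees=True)
def need(p,yaw,psi):
    from cell import env
    o=env.get_obs();R=Ro.from_euler('xyz',o['tool_rot'],degrees=True)
    np.set_printoptions(precision=3,suppress=True)
    print("at",o['tool_pos'],"shift units",(np.array(p)-o['tool_pos'])/.04,"turn units",(toR(yaw,psi)*R.inv()).as_rotvec(degrees=True)/10)
def st():
    from cell import env
    o=env.get_obs();R=Ro.from_euler('xyz',o['tool_rot'],degrees=True).as_matrix()
    np.set_printoptions(precision=4,suppress=True)
    a=R[:,1];print("t",o['time_s'],"tcp",o['tool_pos'],"grasp",o['tool_pos']-.019*a,"psi",np.degrees(np.arctan2(np.hypot(a[0],a[1]),-a[2])),"jawyaw",np.degrees(np.arctan2(-R[0,2],R[1,2])),"jawz",R[2,2],"F",o['force'],"w",o['grip_width'],"q",np.round(o['qpos'],1))
E
python3 -c "
from h import *
need((.436,.0234,.12),-3.4,15)"
```

```text
at [ 0.576 -0.049  0.173] shift units [-3.497  1.821 -1.328] turn units [0.365 2.221 0.177]
```

```bash
python3 -m pendant '[-0.7,0.36,0,0.08,0.5,0.04,87, -0.7,0.36,0,0.08,0.5,0.04,87, -0.7,0.36,0,0.08,0.5,0.04,87, -0.7,0.36,-0.3,0.08,0.5,0.04,87, -0.7,0.36,-0.4,0.05,0.22,0.02,87, 0,0,-0.5,0,0,0,87, 0,0,0,0,0,0,87]'
python3 -c "
from h import *
st();need((.436,.0234,.03),-3.4,15)
d=cap()
crop(d['scene'],310,150,90,100,6,'pics/s3.png')
crop(d['top'],270,200,90,100,6,'pics/t3.png')"
```

```text
time_s: 4.45
tool_pos: [0.4491, 0.0265, 0.1242]
tool_rot: [-89.8, -14.8, -3.1]
force: [0.7, 0.3, 0.4]
grip_width: 0.0868
t 4.45 tcp [0.4491 0.0265 0.1242] grasp [0.4442 0.0267 0.1426] psi 14.774278996325968 jawyaw -3.050611419510513 jawz 0.0040896945631743176 F [0.7269 0.2537 0.3933] w 0.08681688132764295 q [  1.1 -16.1  -8.9 127.2   0.1  54.2  79.1]
at [0.449 0.027 0.124] shift units [-0.326 -0.078 -2.355] turn units [-0.025 -0.021 -0.035]
```

View pics/t3.png

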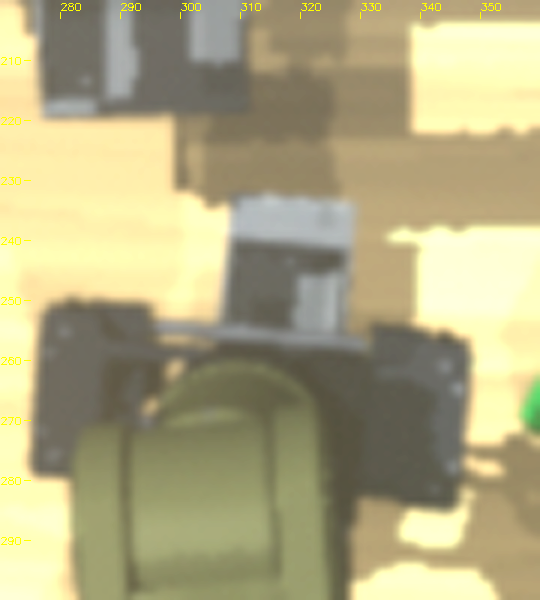

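View pics/s3.png

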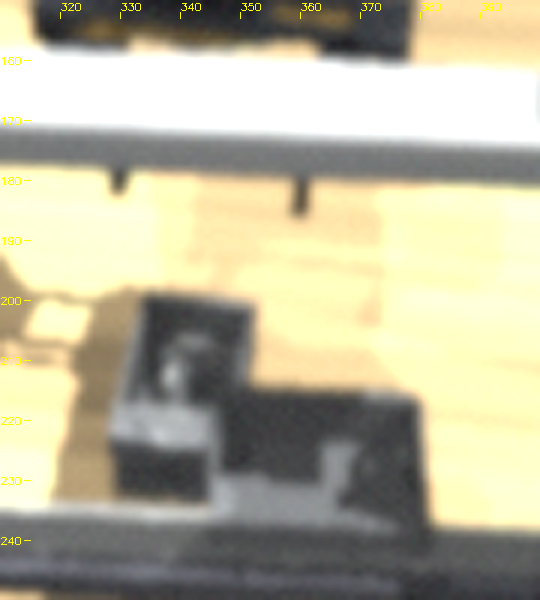

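Scene view: the finger tips show below the lamp at (329,182) and (360,186), and the bin is at about (342,215). I'll check the camera against the known TCP and then descend.

```bash
python3 -c "
from h import *
d=pickle.load(open('c0.pkl','rb'))
print(proj(d['scene'],(.4491,.0265,.1242)))
for f in (.0435,-.0435): print(proj(d['scene'],(.4491,.0265+f,.1242)))"
python3 -m pendant '[-0.1,-0.04,-0.5,0,0,0,87, -0.1,-0.04,-0.5,0,0,0,87, -0.13,0,-0.5,0,0,-0.03,87, 0,0,-0.5,0,0,0,87, 0,0,-0.36,0,0,0,87, 0,0,0,0,0,0,87]'
python3 -c "
from h import *
st()"
```

```text
(np.float64(343.10615169645604), np.float64(191.82665942111217))
(np.float64(356.69137907245846), np.float64(193.02063093322977))
(np.float64(329.59423711829214), np.float64(190.6391311866571))
time_s: 5.3
tool_pos: [0.4364, 0.0227, 0.0298]
tool_rot: [-89.8, -14.9, -3.5]
force: [0.2, 0.5, 0.5]
grip_width: 0.0869
t 5.3 tcp [0.4364 0.0227 0.0298] grasp [0.4315 0.023  0.0481] psi 14.863839670528765 jawyaw -3.457087335143643 jawz 0.003848738571275767 F [0.2458 0.4979 0.4635] w 0.08689197965642291 q [  1.7 -10.8 -10.1 135.1   1.4  40.9  77. ]
```

```bash
python3 -m pendant '[0,0,0,0,0,0,60, 0,0,0,0,0,0,60, 0,0,0,0,0,0,60, 0,0,0,0,0,0,60]' 10
python3 -c "
from h import *
st();d=cap()
crop(d['scene'],310,150,90,100,6,'pics/s4.png')
crop(d['top'],270,200,90,100,6,'pics/t4.png')"
```

```text
time_s: 5.8
tool_pos: [0.4367, 0.0231, 0.0301]
tool_rot: [-89.8, -15.0, -3.5]
force: [-1.1, 0.9, 2.3]
grip_width: 0.064
t 5.8 tcp [0.4367 0.0231 0.0301] grasp [0.4318 0.0233 0.0484] psi 14.975991301892291 jawyaw -3.4368422950959605 jawz 0.004113905682594343 F [-1.124   0.9435  2.3405] w 0.06399129312928789 q [  1.7 -10.9 -10.2 135.2   1.4  40.9  77. ]
```

View pics/s4.png

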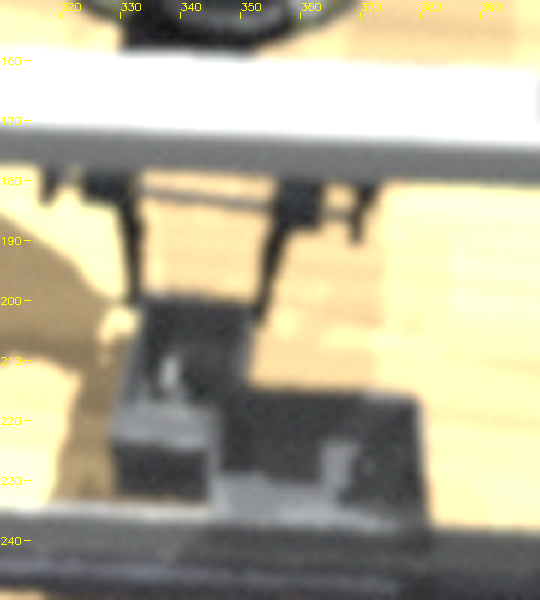

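It's gripped at 64.0 mm. Now I'll lighten the grip and raise the grasp point along an arc. The bin then pivots nose-up on its back edge between the pads, which gives a larger tool-to-bin angle for getting under the lamp.

```bash
python3 -m pendant '[0,0,0,0,0,0,60, 0.09,0,0.14,0,0,0,60, 0.1,0,0.14,0,0,0,60, 0.11,-0.01,0.13,0,0,0,60, 0.11,-0.01,0.125,0,0,0,60, 0.125,-0.01,0.11,0,0,0,60, 0.135,-0.01,0.11,0,0,0,60, 0.06,0,0.04,0,0,0,60, 0,0,0,0,0,0,60]' 4
python3 -c "
from h import *
st();d=cap()
crop(d['scene'],310,150,90,100,6,'pics/s5.png')
crop(d['top'],270,200,90,100,6,'pics/t5.png')"
```

```text
time_s: 7.02
tool_pos: [0.4655, 0.0213, 0.0613]
tool_rot: [-89.8, -14.9, -3.5]
force: [-0.5, -0.1, -0.8]
grip_width: 0.0639
t 7.025 tcp [0.4655 0.0213 0.0613] grasp [0.4607 0.0215 0.0797] psi 14.91162545525396 jawyaw -3.449939091092207 jawz 0.0039646726740281135 F [-0.4946 -0.1155 -0.7652] w 0.0638973263109184 q [  2.   -9.6  -9.5 130.    1.5  44.8  78. ]
```

View pics/s5.png

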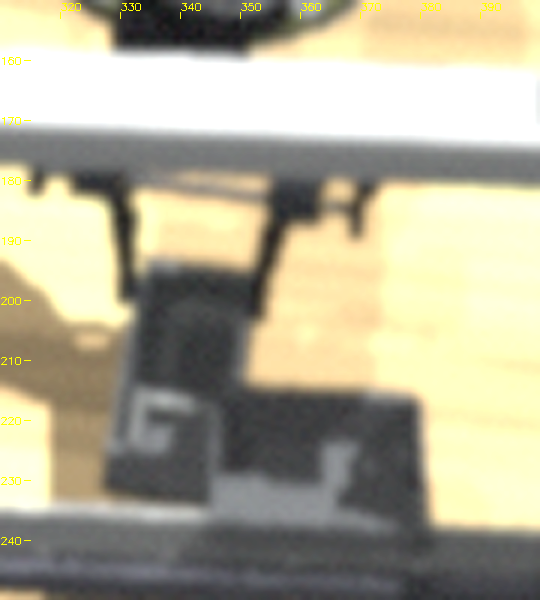

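View pics/t5.png

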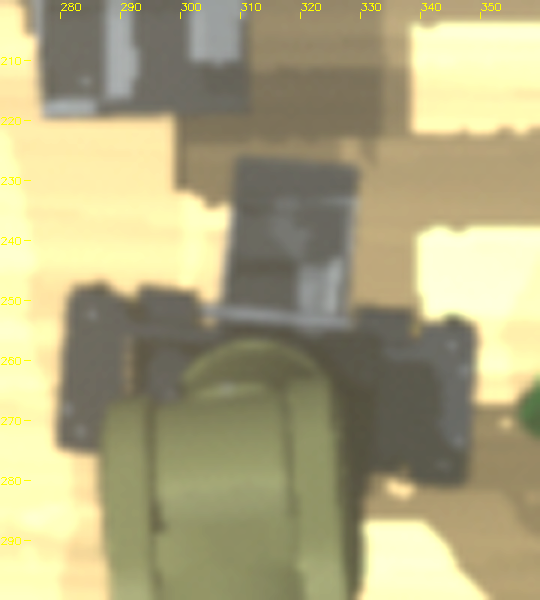

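```bash
python3 - <<'E'
from h import *
d=pickle.load(open("c0.pkl","rb"));t=d["top"];s=d["scene"]
G=np.array([.4607,.0215,.0797]); ax=np.array([.998,-.061,0]);ay=np.array([.061,.998,0])
g=(-84,48)
for phi in(0,10,15,20,25,30):
    c,sn=np.cos(np.radians(phi)),np.sin(np.radians(phi))
    def W(x,y,z):
        dx,dz=(x-g[0])/1000,(z-g[1])/1000
        X=dx*c+dz*sn;Z=-dx*sn+dz*c
        return G+ax*X+ay*y/1000+np.array([0,0,Z])
    print(phi,"lowz",round(W(0,0,0)[2],4))
    for n,p in(("liprearL",(20,32,70)),("lipR",(20,-32,70)),("lipinR",(0,-29,70)),("lipbotR",(20,-32,52)),("noseL",(-126,32,42)),("nR",(-126,-32,42)),("rim95L",(-95,32,70)),("rim95R",(-95,-32,70))):
        print("  ",n,np.round(proj(t,W(*p)),1),np.round(proj(s,W(*p)),1))
E
```

```text
0 lowz 0.0317
   liprearL [309.  220.8] [346.4 224.1]
   lipR [330.4 222.7] [325.5 221.2]
   lipinR [328.8 229.2] [327.6 216.6]
   lipbotR [330.4 223.7] [325.4 225.2]
   noseL [304.4 270.6] [351.9 198. ]
   nR [325.9 272.6] [333.  195.5]
   rim95L [305.1 259.2] [351.2 198.2]
   rim95R [326.8 261.3] [331.7 195.6]
10 lowz 0.0178
   liprearL [309.3 221.1] [345.9 228.7]
   lipR [330.4 223. ] [325.3 225.8]
   lipinR [328.9 229.2] [327.4 220.5]
   lipbotR [330.3 225. ] [325.4 228.9]
   noseL [304.3 270.5] [352.1 196.3]
   nR [325.8 272.5] [333.1 193.8]
   rim95L [305.2 257.8] [351.1 198.7]
   rim95R [326.9 259.8] [331.5 196.1]
15 lowz 0.0116
   liprearL [309.4 221.7] [345.8 230.7]
   lipR [330.4 223.6] [325.3 227.8]
   lipinR [328.9 229.5] [327.3 222.3]
   lipbotR [330.3 226. ] [325.5 230.4]
   noseL [304.3 270.3] [352.1 195.5]
   nR [325.8 272.3] [333.1 193. ]
   rim95L [305.3 257.1] [351. 199.]
   rim95R [327.  259.1] [331.4 196.4]
20 lowz 0.0059
   liprearL [309.5 222.5] [345.7 232.5]
   lipR [330.4 224.4] [325.3 229.6]
   lipinR [328.8 230. ] [327.3 223.8]
   lipbotR [330.2 227.3] [325.6 231.7]
   noseL [304.2 270. ] [352.2 194.8]
   nR [325.9 272. ] [333.1 192.4]
   rim95L [305.3 256.4] [351.  199.4]
   rim95R [327.1 258.4] [331.3 196.8]
25 lowz 0.0007
   liprearL [309.5 223.5] [345.6 234. ]
   lipR [330.3 225.4] [325.3 231.1]
   lipinR [328.8 230.7] [327.3 225.2]
   lipbotR [330.1 228.7] [325.7 232.7]
   noseL [304.2 269.6] [352.2 194.2]
   nR [325.9 271.6] [333.1 191.8]
   rim95L [305.4 255.6] [350.9 199.8]
   rim95R [327.1 257.6] [331.2 197.2]
30 lowz -0.0039
   liprearL [309.6 224.8] [345.6 235.3]
   lipR [330.2 226.7] [325.4 232.4]
   lipinR [328.8 231.7] [327.4 226.4]
   lipbotR [330.  230.4] [325.9 233.5]
   noseL [304.2 269.1] [352.2 193.7]
   nR [325.9 271.1] [333.1 191.2]
   rim95L [305.5 254.9] [350.8 200.3]
   rim95R [327.2 256.9] [331.1 197.7]
```

The lip edge now matches a bin pitched about 25° nose-up, with its back corner at z≈0, so the pivot worked and the brackets are inside. Next: firm grip, lift, measure the rail and gap more closely, and work out the hover pose.

```bash
python3 -m pendant '[0,0,0,0,0,0,60, 0,0,0,0,0,0,60, 0,0,0,0,0,0,60, -0.1,0,0.6,0,0,0,60, 0,0,0.9,0,0,0,60, 0,0,0.9,0,0,0,60, 0,0,0.8,0,0,0,60, 0,0,0,0,0,0,60]' 40
python3 - <<'E'
from h import *
st();d=cap();t=d["top"];s=d["scene"];pickle.dump(d,open("c1.pkl","wb"))
np.set_printoptions(precision=4,suppress=True)
g=s["image"].astype(int).sum(2)
d0=pickle.load(open("c0.pkl","rb"))["scene"];g0=d0["image"].astype(int).sum(2)
for u in(215,222,270,285,300,315,390,396):
    print(u,g0[227:243,u])
for n,p in(("a in back",(345,237)),("b in back",(261,231.5))):print(n,onz(s,*p,.174))
crop(s,290,120,120,120,6,'pics/s6.png')
E
```

```text
time_s: 8.12
tool_pos: [0.464, 0.0216, 0.1911]
tool_rot: [-89.7, -15.1, -3.5]
force: [0.3, 1.1, -2.4]
grip_width: 0.0629
t 8.125 tcp [0.464  0.0216 0.1911] grasp [0.4591 0.0218 0.2095] psi 15.084321143404047 jawyaw -3.445966160868856 jawz 0.004449283909329582 F [ 0.3476  1.064  -2.4089] w 0.0629070619078566 q [  2.2 -17.3  -8.6 120.2  -0.3  61.9  80.3]
215 [418 408 394 326 231 185 178 172 178 168 136 144 165 151 107  98]
222 [438 428 419 368 274 205 178 176 177 164 148 148 176 173 130  99]
270 [465 470 472 469 455 425 335 231 188 176 176 176 161 166 187 194]
285 [414 408 412 414 428 425 371 269 199 181 175 175 171 144 150 172]
300 [483 488 491 500 498 485 439 342 242 188 181 180 180 164 142 151]
315 [530 532 528 527 523 514 497 454 353 248 184 182 185 184 176 173]
390 [452 450 458 446 440 420 405 396 404 384 328 236 171 143 139 148]
396 [490 495 500 501 508 507 505 496 479 437 352 243 177 151 137 140]
a in back [0.6796 0.0485 0.174 ]
b in back [ 0.6889 -0.1788  0.174 ]
```

View pics/s6.png

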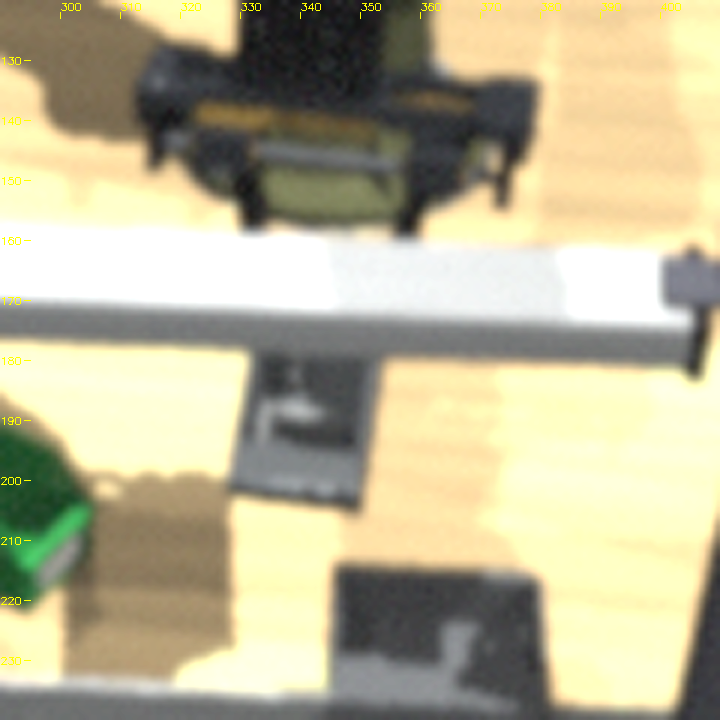

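Scene view: the bin is held with its lip from (327,201) to (348,204), nose up behind the lamp. It is clear of bin_a at (345–379, 215–237), and both brackets are inside.

```bash
python3 - <<'E'
from h import *
np.set_printoptions(precision=4,suppress=True)
d=pickle.load(open("c1.pkl","rb"));s=d["scene"];t=d["top"]
P=np.array([onz(s,u,v,.17) for u,v in((222,230.7),(270,233.1),(300,234.1),(315,235.0),(396,237.3))])
k=np.polyfit(P[:,1],P[:,0],1);print(P,"slope",k,"yaw",np.degrees(np.arctan(-k[0])),"rear x at y=-.066",np.polyval(k,-.066), "half px dx",onz(s,300,234.6,.17)[0]-onz(s,300,234.1,.17)[0])
# lip check: predictions for phi, gx
G=np.array([.4591,.0218,.2095]); ax=np.array([.998,-.061,0]);ay=np.array([.061,.998,0])
for gx in(-84,-80):
  for phi in(20,25,30):
    c,sn=np.cos(np.radians(phi)),np.sin(np.radians(phi))
    def W(x,y,z):
        dx,dz=(x-gx)/1000,(z-48)/1000
        return G+ax*(dx*c+dz*sn)+ay*y/1000+np.array([0,0,-dx*sn+dz*c])
    print(gx,phi,[(n,np.round(proj(s,W(*p)),1)) for n,p in(("lipTL",(20,32,70)),("lipTR",(20,-32,70)),("inR",(0,-32,70)),("botL",(20,32,52)),("botR",(20,-32,52)))],[np.round(proj(t,W(*p)),1) for p in((20,32,70),(20,-32,70),(0,-29,70))])
crop(t,260,180,110,100,6,'pics/t6.png')
E
```

```text
[[ 0.6961 -0.2857  0.17  ]
 [ 0.6881 -0.1545  0.17  ]
 [ 0.6813 -0.0733  0.17  ]
 [ 0.6794 -0.0326  0.17  ]
 [ 0.6599  0.185   0.17  ]] slope [-0.0776  0.6754] yaw 4.436155622044952 rear x at y=-.066 0.6804800323556841 half px dx 0.0017578604212049598
-84 20 [('lipTL', array([348.1, 202.1])), ('lipTR', array([326. , 199.1])), ('inR', array([327.2, 193. ])), ('botL', array([348.1, 204.8])), ('botR', array([326.3, 201.9]))] [array([307.7, 215.1]), array([330.5, 217.2]), array([328.8, 223.2])]
-84 25 [('lipTL', array([348. , 203.9])), ('lipTR', array([326.1, 201. ])), ('inR', array([327.2, 194.6])), ('botL', array([348.1, 206.1])), ('botR', array([326.4, 203.2]))] [array([307.8, 216.3]), array([330.4, 218.3]), array([328.7, 224. ])]
-84 30 [('lipTL', array([348. , 205.5])), ('lipTR', array([326.2, 202.6])), ('inR', array([327.2, 196.1])), ('botL', array([348.1, 207.2])), ('botR', array([326.6, 204.3]))] [array([307.8, 217.7]), array([330.3, 219.8]), array([328.7, 225.1])]
-80 20 [('lipTL', array([348.3, 200.8])), ('lipTR', array([326.2, 197.9])), ('inR', array([327.4, 191.8])), ('botL', array([348.3, 203.5])), ('botR', array([326.5, 200.6]))] [array([307.6, 216.3]), array([330.3, 218.4]), array([328.7, 224.5])]
-80 25 [('lipTL', array([348.2, 202.6])), ('lipTR', array([326.3, 199.7])), ('inR', array([327.4, 193.4])), ('botL', array([348.3, 204.8])), ('botR', array([326.7, 201.9]))] [array([307.6, 217.4]), array([330.3, 219.5]), array([328.6, 225.2])]
-80 30 [('lipTL', array([348.1, 204.2])), ('lipTR', array([326.4, 201.3])), ('inR', array([327.5, 194.8])), ('botL', array([348.3, 205.9])), ('botR', array([326.8, 203. ]))] [array([307.7, 218.8]), array([330.2, 220.8]), array([328.6, 226.2])]
```

View pics/t6.png

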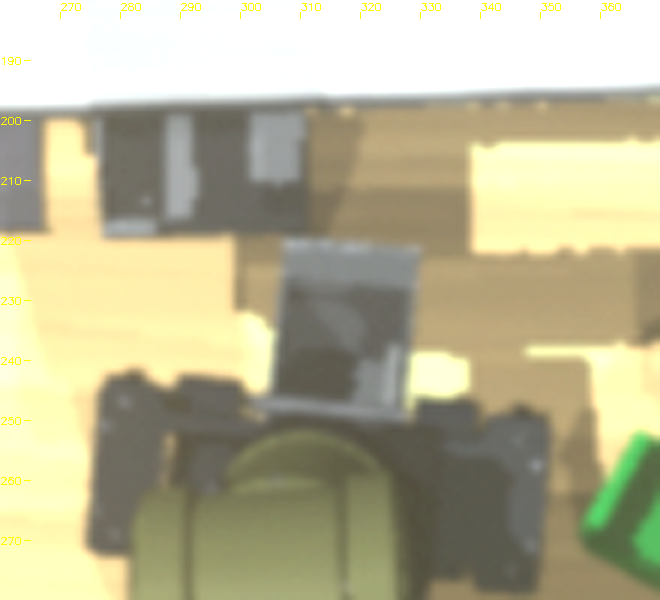

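```bash
python3 -c "
from h import *
need((.5515,-.0751,.186),4,24)"
```

```text
at [0.462 0.021 0.188] shift units [ 2.246 -2.41  -0.052] turn units [-0.016 -0.922  0.742]
```

```bash
python3 -m pendant '[0.05,-0.6,0.1,0,0,0.25,60, 0.05,-0.6,0.1,0,0,0.25,60, 0.1,-0.6,0,0,0,0.24,60, 0.3,-0.6,0,0,-0.2,0,60, 0.45,0,0,0,-0.2,0,60, 0.45,0,-0.1,0,-0.2,0,60, 0.45,0,-0.1,0,-0.2,0,60, 0.4,0,-0.05,0,-0.12,0,60, 0,0,0,0,0,0,60, 0,0,0,0,0,0,60]'
python3 - <<'E'
from h import *
st();d=cap();t=d["top"];s=d["scene"];pickle.dump(d,open("c2.pkl","wb"))
need((.5515,-.0751,.186),4,24);need((.6014,-.0716,.1856),4,24)
crop(s,240,130,150,115,5,'pics/s7.png');crop(t,270,170,150,110,5,'pics/t7.png')
E
```

```text
time_s: 9.48
tool_pos: [0.5519, -0.0746, 0.1867]
tool_rot: [-90.4, -24.0, 4.1]
force: [0.3, 0.6, -2.4]
grip_width: 0.0632
t 9.475 tcp [ 0.5519 -0.0746  0.1867] grasp [ 0.5442 -0.075   0.2041] psi 23.980250874820303 jawyaw 3.940644008624553 jawz -0.007107252633694661 F [ 0.2644  0.6073 -2.418 ] w 0.06320684197921572 q [  4.9 -11.7   3.  119.   -5.1  49.2 104.5]
at [ 0.552 -0.075  0.187] shift units [-0.017 -0.01  -0.03 ] turn units [0.041 0.007 0.007]
at [ 0.552 -0.075  0.187] shift units [ 1.231  0.077 -0.04 ] turn units [0.041 0.007 0.007]
```

View pics/s7.png

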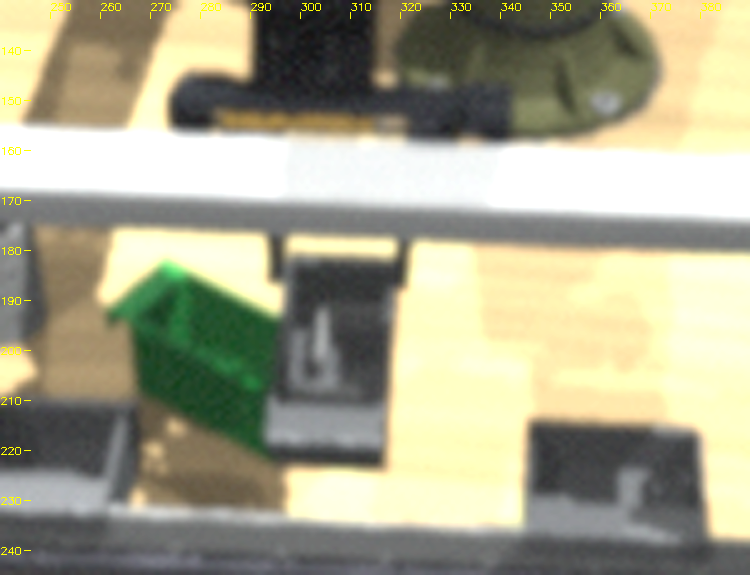

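View pics/t7.png

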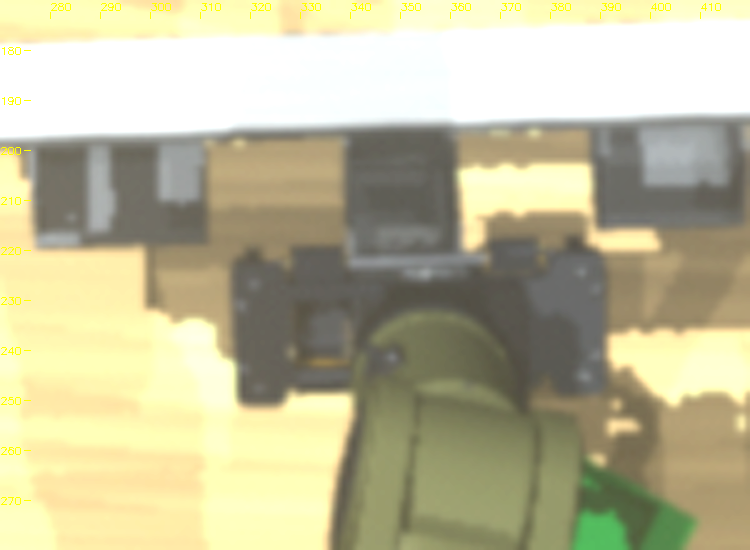

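Scene view: the lip spans (291,219)–(315,222), centred between bin_b's edge at u≈265 and bin_a's at u≈345. In the top view the bin is at 338–361, midway between 310 and 389. Now I'll check the lip prediction against the picture.

```bash
python3 - <<'E'
from h import *
d=pickle.load(open("c2.pkl","rb"));s=d["scene"]
G=np.array([.5442,-.075,.2041]);a=np.radians(4);ax=np.array([np.cos(a),np.sin(a),0]);ay=np.array([-np.sin(a),np.cos(a),0])
for gx in(-82,-78,-74):
  for phi in(14,17,20):
    c,sn=np.cos(np.radians(phi)),np.sin(np.radians(phi))
    def W(x,y,z):
        dx,dz=(x-gx)/1000,(z-48)/1000
        return G+ax*(dx*c+dz*sn)+ay*y/1000+np.array([0,0,-dx*sn+dz*c])
    print(gx,phi,[(n,np.round(proj(s,W(*p)),1)) for n,p in(("in",(0,0,70)),("topR",(20,0,70)),("bot",(20,0,52)),("nose in",(-117,0,42)))],W(20,0,52))
g=s["image"].astype(int).sum(2)
for u in(298,303,308): print(u,list(zip(range(204,228),g[204:228,u])))
E
```

```text
-82 14 [('in', array([304.2, 211.3])), ('topR', array([303.6, 217.7])), ('bot', array([304. , 220.9])), ('nose in', array([307.7, 181.9]))] [ 0.64389441 -0.06802869  0.18330515]
-82 17 [('in', array([304.2, 212.4])), ('topR', array([303.7, 218.9])), ('bot', array([304. , 221.8])), ('nose in', array([307.6, 181.5]))] [ 0.64267211 -0.06811416  0.17810331]
-82 20 [('in', array([304.3, 213.5])), ('topR', array([303.8, 220.1])), ('bot', array([304.1, 222.7])), ('nose in', array([307.6, 181.1]))] [ 0.64117991 -0.0682185   0.17297272]
-78 14 [('in', array([304.3, 210. ])), ('topR', array([303.8, 216.4])), ('bot', array([304.1, 219.6])), ('nose in', array([307.8, 180.8]))] [ 0.64002268 -0.06829943  0.18427284]
-78 17 [('in', array([304.4, 211.1])), ('topR', array([303.8, 217.6])), ('bot', array([304.1, 220.5])), ('nose in', array([307.7, 180.4]))] [ 0.63885621 -0.06838099  0.17927279]
-78 20 [('in', array([304.4, 212.1])), ('topR', array([303.9, 218.8])), ('bot', array([304.2, 221.3])), ('nose in', array([307.7, 179.9]))] [ 0.6374303 -0.0684807  0.1743408]
-74 14 [('in', array([304.4, 208.8]
[... 1392 characters left out ...]
 np.int64(94)), (221, np.int64(90)), (222, np.int64(130)), (223, np.int64(267)), (224, np.int64(411)), (225, np.int64(492)), (226, np.int64(523)), (227, np.int64(536))]
308 [(204, np.int64(134)), (205, np.int64(145)), (206, np.int64(155)), (207, np.int64(163)), (208, np.int64(160)), (209, np.int64(146)), (210, np.int64(160)), (211, np.int64(206)), (212, np.int64(249)), (213, np.int64(269)), (214, np.int64(272)), (215, np.int64(274)), (216, np.int64(287)), (217, np.int64(296)), (218, np.int64(266)), (219, np.int64(182)), (220, np.int64(116)), (221, np.int64(86)), (222, np.int64(118)), (223, np.int64(270)), (224, np.int64(435)), (225, np.int64(516)), (226, np.int64(544)), (227, np.int64(543))]
```

```bash
python3 -m pendant '[0.3,0.02,0.1,0,0,0,60, 0.3,0.02,0,0,0,0,60, 0.3,0.02,0,0,0,0,60, 0.27,0.02,0,0,0,0,60, 0,0,0,0,0,0,60, 0,0,0,0,0,0,60]'
python3 - <<'E'
from h import *
st();d=cap();t=d["top"];s=d["scene"];pickle.dump(d,open("c3.pkl","wb"))
crop(s,250,150,110,100,7,'pics/s8.png')
g=s["image"].astype(int).sum(2)
for u in(298,304,310): print(u,list(g[215:250,u]))
for x,z in((.6805,.17),(.6755,.17),(.6805,.14)): print(proj(s,(x,-.066,z)))
E
```

```text
time_s: 10.32
tool_pos: [0.5988, -0.0715, 0.1907]
tool_rot: [-90.4, -24.0, 4.1]
force: [0.3, 0.1, -2.4]
grip_width: 0.063
t 10.325 tcp [ 0.5988 -0.0715  0.1907] grasp [ 0.5911 -0.0719  0.208 ] psi 23.998787464132015 jawyaw 3.935822849985844 jawz -0.007138149163741558 F [ 0.2526  0.1361 -2.4474] w 0.06302299388548507 q [  4.3  -5.9   2.5 113.6  -5.   48.7 103.4]
298 [np.int64(85), np.int64(123), np.int64(208), np.int64(271), np.int64(270), np.int64(229), np.int64(220), np.int64(227), np.int64(254), np.int64(269), np.int64(276), np.int64(270), np.int64(274), np.int64(284), np.int64(289), np.int64(238), np.int64(162), np.int64(104), np.int64(109), np.int64(119), np.int64(137), np.int64(144), np.int64(146), np.int64(155), np.int64(147), np.int64(133), np.int64(112), np.int64(108), np.int64(127), np.int64(123), np.int64(96), np.int64(98), np.int64(160), np.int64(279), np.int64(386)]
304 [np.int64(100), np.int64(142), np.int64(233), np.int64(321), np.int64(296), np.int64(204), np.int64(152), np.int64(179), np.int64(230), np.int64(261), np.int64(276), np.int64(271), np.int64(276), np.int64(
[... 340 characters left out ...]
 np.int64(109), np.int64(127), np.int64(146), np.int64(150), np.int64(134), np.int64(128), np.int64(166), np.int64(227), np.int64(259), np.int64(273), np.int64(274), np.int64(270), np.int64(274), np.int64(272), np.int64(252), np.int64(197), np.int64(129), np.int64(124), np.int64(156), np.int64(161), np.int64(162), np.int64(156), np.int64(171), np.int64(174), np.int64(173), np.int64(155), np.int64(138), np.int64(167), np.int64(181), np.int64(146), np.int64(101), np.int64(121), np.int64(229), np.int64(354)]
(np.float64(302.7264208339705), np.float64(234.12522258974855))
(np.float64(303.0163232659722), np.float64(232.73865531641874))
(np.float64(303.0418515394585), np.float64(241.250050300461))
```

View pics/s8.png

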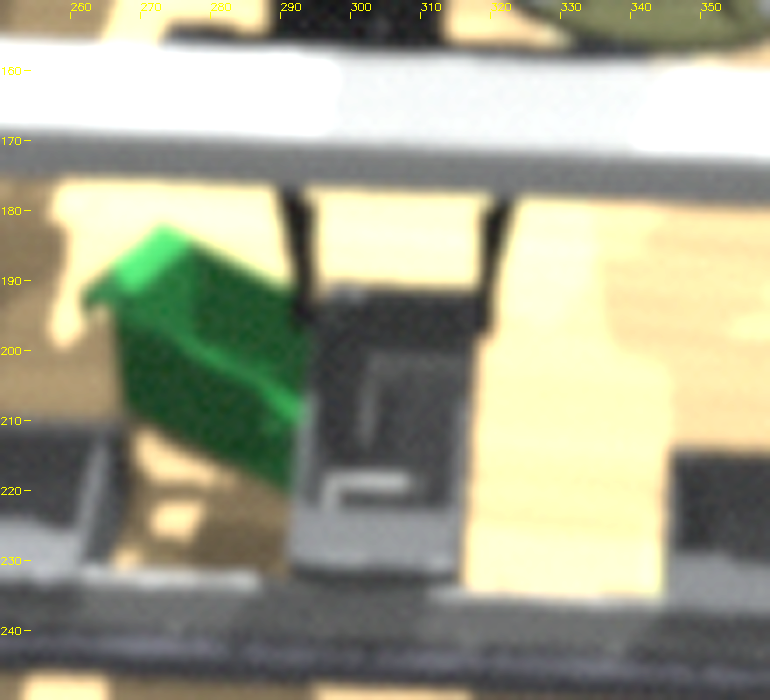

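```bash
python3 - <<'E'
from h import *
s=pickle.load(open("c3.pkl","rb"))["scene"]
for x in(.688,.6905,.6935,.6965):
  for z in(.196,.199,.202): print(x,z,np.round(proj(s,(x,-.066,z)),2))
E
```

```text
0.688 0.196 [301.99 229.81]
0.688 0.199 [301.96 229.06]
0.688 0.202 [301.93 228.3 ]
0.6905 0.196 [301.84 230.52]
0.6905 0.199 [301.81 229.77]
0.6905 0.202 [301.77 229.01]
0.6935 0.196 [301.66 231.37]
0.6935 0.199 [301.63 230.62]
0.6935 0.202 [301.59 229.86]
0.6965 0.196 [301.48 232.22]
0.6965 0.199 [301.45 231.47]
0.6965 0.202 [301.41 230.71]
```

```bash
python3 -m pendant '[0,0,-0.15,0,0,0,60, 0,0,-0.15,0,0,0,60, 0,0,0,0,0,0,60]'
python3 -m pendant '[0,0,-0.15,0,0,0,60, 0,0,0,0,0,0,60]'
python3 -m pendant '[0,0,-0.1,0,0,0,60, 0,0,0,0,0,0,60]'
python3 - <<'E'
from h import *
st();d=cap();t=d["top"];s=d["scene"];pickle.dump(d,open("c4.pkl","wb"))
crop(s,250,150,110,100,7,'pics/s9.png')
E
```

```text
time_s: 10.8
tool_pos: [0.5984, -0.0713, 0.1779]
tool_rot: [-90.4, -23.9, 4.1]
force: [0.1, -0.2, -2.4]
grip_width: 0.063
time_s: 11.05
tool_pos: [0.5987, -0.0714, 0.1723]
tool_rot: [-90.4, -24.0, 4.1]
force: [-0.1, 1.4, -1.7]
grip_width: 0.0631
time_s: 11.3
tool_pos: [0.5989, -0.0714, 0.1686]
tool_rot: [-90.4, -24.0, 4.1]
force: [0.2, 0.8, -2.7]
grip_width: 0.0634
t 11.3 tcp [ 0.5989 -0.0714  0.1686] grasp [ 0.5912 -0.0718  0.1859] psi 24.00722577891055 jawyaw 3.9399271108290193 jawz -0.007112777634510348 F [ 0.2013  0.7735 -2.6519] w 0.06338747548420186 q [  4.3  -4.9   2.6 115.3  -5.3  46.  103.8]
```

View pics/s9.png

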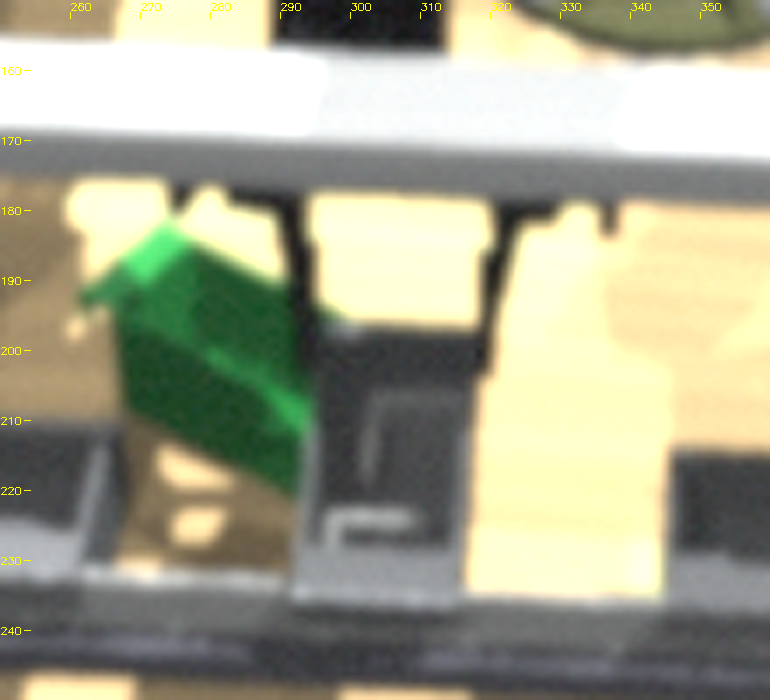

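```bash
python3 - <<'E'
from h import *
s=pickle.load(open("c4.pkl","rb"))["scene"]
im=s["image"][220:255,255:395,::-1]
im=cv2.convertScaleAbs(im,alpha=3.0,beta=-20)
im=cv2.resize(im,None,fx=5.7,fy=12,interpolation=cv2.INTER_CUBIC)
for u in range(260,395,10):cv2.putText(im,str(u),(int((u-255)*5.7),10),0,.35,(0,255,255),1)
for v in range(225,255,5):cv2.putText(im,str(v),(0,(v-220)*12+4),0,.35,(0,0,255),1)
cv2.imwrite("pics/s9b.png",im)
E
```

```text
(no output)
```

View pics/s9b.png

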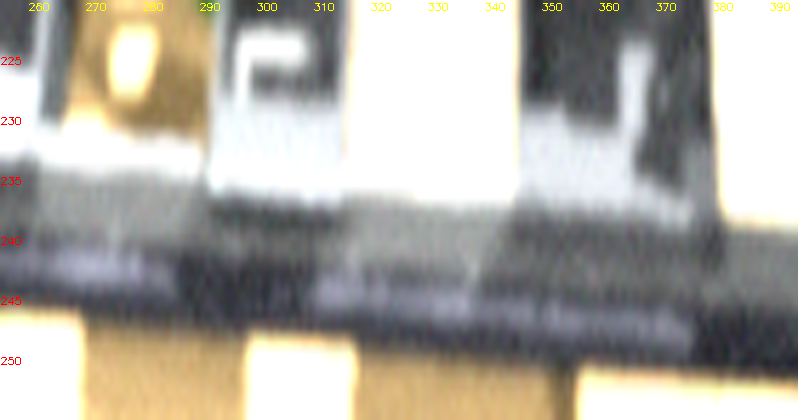

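The stretched crop shows the dark downturn strip (u 290–313, v 236–239) overlapping the rail's rear face, so the lip is behind the rail. I'll lower to seat it.

```bash
python3 -m pendant '[0,0,-0.1,0,0,0,60, 0,0,0,0,0,0,60]'
python3 -m pendant '[0,0,-0.06,0,0,0,60, 0,0,0,0,0,0,60]'
python3 -c "
from h import *
st()"
```

```text
time_s: 11.65
tool_pos: [0.5988, -0.0714, 0.1645]
tool_rot: [-90.4, -24.0, 4.1]
force: [0.7, 0.4, -3.0]
grip_width: 0.063
time_s: 11.9
tool_pos: [0.5991, -0.0714, 0.1625]
tool_rot: [-90.5, -24.0, 4.1]
force: [0.0, 0.3, -1.7]
grip_width: 0.063
t 11.9 tcp [ 0.5991 -0.0714  0.1625] grasp [ 0.5914 -0.0718  0.1798] psi 24.04300319380462 jawyaw 3.9358167799402675 jawz -0.007192908795998321 F [ 0.0154  0.32   -1.7314] w 0.06296235912683845 q [  4.3  -4.6   2.6 115.8  -5.4  45.2 103.9]
```

```bash
python3 -m pendant '[0,0,-0.06,0,0,0,60, 0,0,0,0,0,0,60]'
python3 -m pendant '[0,0,-0.06,0,0,0,60, 0,0,0,0,0,0,60]'
python3 - <<'E'
from h import *
st();d=cap();t=d["top"];s=d["scene"];pickle.dump(d,open("c5.pkl","wb"))
im=s["image"][215:255,255:395,::-1]
im=cv2.convertScaleAbs(im,alpha=3.0,beta=-20)
im=cv2.resize(im,None,fx=5.7,fy=12,interpolation=cv2.INTER_CUBIC)
for u in range(260,395,10):cv2.putText(im,str(u),(int((u-255)*5.7),10),0,.35,(0,255,255),1)
for v in range(220,255,5):cv2.putText(im,str(v),(0,(v-215)*12+4),0,.35,(0,0,255),1)
cv2.imwrite("pics/s10.png",im)
E
```

```text
time_s: 12.15
tool_pos: [0.5994, -0.0715, 0.1604]
tool_rot: [-90.5, -24.1, 4.1]
force: [0.2, 0.8, -1.1]
grip_width: 0.0633
time_s: 12.4
tool_pos: [0.5993, -0.0715, 0.1582]
tool_rot: [-90.5, -24.1, 4.1]
force: [-1.9, -0.1, 1.9]
grip_width: 0.063
t 12.4 tcp [ 0.5993 -0.0715  0.1582] grasp [ 0.5916 -0.0719  0.1756] psi 24.084558902106387 jawyaw 3.927832501124072 jawz -0.007260711612205539 F [-1.9444 -0.0803  1.914 ] w 0.06301708014773194 q [  4.3  -4.4   2.6 116.1  -5.4  44.6 104. ]
```

View pics/s10.png

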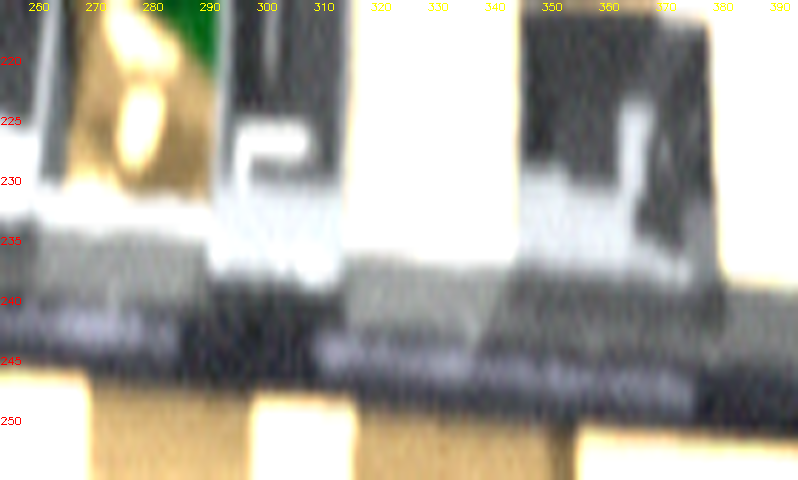

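Contact: Fz went from −2.5 to +1.9 N with the nose still about 17° up, so the lip rests on the rail. Now I'll swing the nose down in steps and watch the force.

```bash
python3 -m pendant '[-0.018,0,-0.09,0.02,-0.28,0,60, -0.018,0,-0.09,0.02,-0.28,0,60, 0,0,0,0,0,0,60]'
python3 -m pendant '[-0.01,0,-0.095,0.02,-0.28,0,60, -0.01,0,-0.095,0.02,-0.28,0,60, 0,0,0,0,0,0,60]'
python3 - <<'E'
from h import *
st()
E
```

```text
time_s: 12.88
tool_pos: [0.5966, -0.0717, 0.1501]
tool_rot: [-90.4, -29.6, 4.1]
force: [-3.9, -0.7, 2.3]
grip_width: 0.0631
time_s: 13.25
tool_pos: [0.5949, -0.0718, 0.1416]
tool_rot: [-90.4, -35.1, 4.0]
force: [-10.2, -2.6, 4.0]
grip_width: 0.0632
t 13.25 tcp [ 0.5949 -0.0718  0.1416] grasp [ 0.584  -0.0725  0.1572] psi 35.08434397366359 jawyaw 3.8185958530443527 jawz -0.0056859638164138415 F [-10.223   -2.6087   3.9797] w 0.06316472219825202 q [  3.7 -10.3   5.  127.9 -12.9  28.5 112.3]
```

```bash
cat >> h.py <<'E'
def hi(s,f,x0=255,x1=395,y0=180,y1=255,fx=5.7,fy=8):
    im=s["image"][y0:y1,x0:x1,::-1];im=cv2.convertScaleAbs(im,alpha=3.0,beta=-20)
    im=cv2.resize(im,None,fx=fx,fy=fy,interpolation=cv2.INTER_CUBIC)
    for u in range(x0-x0%10+10,x1,10):cv2.putText(im,str(u),(int((u-x0)*fx),10),0,.35,(0,255,255),1)
    for v in range(y0-y0%5+5,y1,5):cv2.putText(im,str(v),(0,int((v-y0)*fy)+4),0,.35,(0,0,255),1)
    cv2.imwrite(f,im)
E
python3 - <<'E'
from h import *
d=cap();s=d["scene"];pickle.dump(d,open("c6.pkl","wb"));hi(s,"pics/s11.png")
G=np.array([.584,-.0725,.1572]);a=np.radians(4);ax=np.array([np.cos(a),np.sin(a),0]);ay=np.array([-np.sin(a),np.cos(a),0])
for gx in(-82,-78):
  for phi in(0,5,10):
    c,sn=np.cos(np.radians(phi)),np.sin(np.radians(phi))
    def W(x,y,z):
        dx,dz=(x-gx)/1000,(z-48)/1000
        return G+ax*(dx*c+dz*sn)+ay*y/1000+np.array([0,0,-dx*sn+dz*c])
    print(gx,phi,[(n,np.round(proj(s,W(*p)),1)) for n,p in(("in",(-3,0,70)),("topR",(20,0,70)),("noserimin",(-117,0,42)),("slopetopL",(-95,32,70)))],W(0,0,66))
g=s["image"].astype(int).sum(2)
for u in(304,310): print(u,list(zip(range(190,248),g[190:248,u].tolist())))
E
```

```text
-82 0 [('in', array([303.3, 227. ])), ('topR', array([302.5, 233.4])), ('noserimin', array([306.9, 204.8])), ('slopetopL', array([317.1, 203.8]))] [ 0.66580025 -0.06677997  0.1752    ]
-82 5 [('in', array([303.3, 229.1])), ('topR', array([302.6, 236. ])), ('noserimin', array([306.9, 204. ])), ('slopetopL', array([317.1, 204. ]))] [ 0.66705396 -0.0666923   0.16798473]
-82 10 [('in', array([303.4, 231.1])), ('topR', array([302.7, 238.4])), ('noserimin', array([306.8, 203.2])), ('slopetopL', array([317. , 204.3]))] [ 0.66767558 -0.06664883  0.16068739]
-78 0 [('in', array([303.4, 225.9])), ('topR', array([302.7, 232.2])), ('noserimin', array([307. , 203.9])), ('slopetopL', array([317.2, 202.8]))] [ 0.66181  -0.067059  0.1752  ]
-78 5 [('in', array([303.4, 228. ])), ('topR', array([302.7, 234.8])), ('noserimin', array([307., 203.])), ('slopetopL', array([317.1, 202.9]))] [ 0.66307889 -0.06697027  0.16833336]
-78 10 [('in', array([303.5, 229.9])), ('topR', array([302.8, 237.1])), ('noserimin', array([306.9, 202.1])), ('slopetopL', array([317.1, 203.1]))] [ 0.66374594 -0.06692362  0.161381
[... 698 characters left out ...]
35)]
310 [(190, 515), (191, 514), (192, 517), (193, 519), (194, 520), (195, 521), (196, 519), (197, 507), (198, 495), (199, 495), (200, 496), (201, 496), (202, 480), (203, 440), (204, 349), (205, 223), (206, 147), (207, 106), (208, 89), (209, 85), (210, 88), (211, 88), (212, 89), (213, 105), (214, 133), (215, 152), (216, 152), (217, 138), (218, 138), (219, 139), (220, 119), (221, 110), (222, 106), (223, 102), (224, 119), (225, 140), (226, 163), (227, 185), (228, 219), (229, 245), (230, 260), (231, 261), (232, 258), (233, 260), (234, 237), (235, 193), (236, 143), (237, 115), (238, 119), (239, 127), (240, 135), (241, 119), (242, 135), (243, 163), (244, 172), (245, 153), (246, 110), (247, 119)]
```

View pics/s11.png

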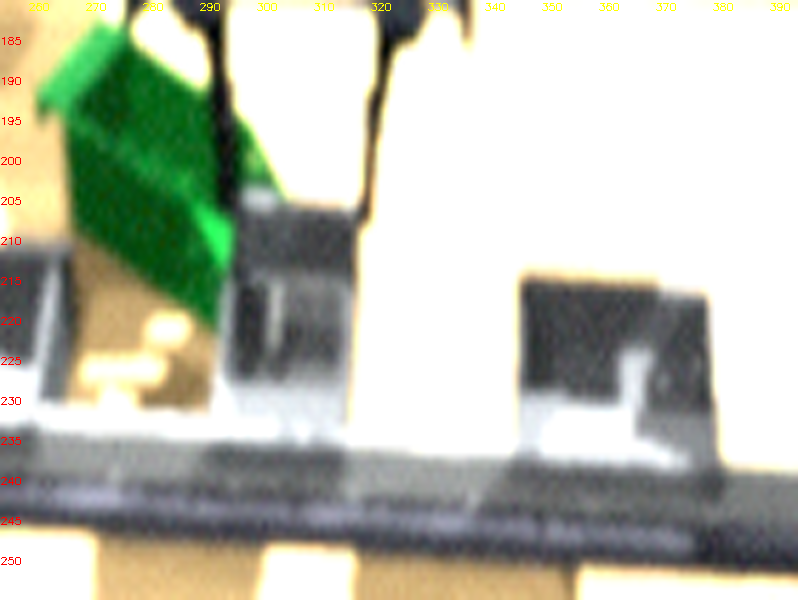

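The lip's rear edge at v≈235 matches the neighbours' hanging line. Fx at −10 N means the back is pressing the lower bar early, so I'll ease off in −x.

```bash
python3 -m pendant '[-0.05,0,0,0,0,0,60, 0,0,0,0,0,0,60]'
python3 -m pendant '[-0.03,0,-0.05,0.01,-0.14,0,60, 0,0,0,0,0,0,60]'
```

```text
time_s: 13.6
tool_pos: [0.5955, -0.0716, 0.1436]
tool_rot: [-90.5, -35.3, 4.1]
force: [-0.7, -1.3, -0.6]
grip_width: 0.0632
time_s: 13.85
tool_pos: [0.5955, -0.0714, 0.1426]
tool_rot: [-90.5, -37.0, 4.1]
force: [7.1, 0.1, -1.4]
grip_width: 0.0632
```

```bash
python3 -m pendant '[0.02,0,-0.05,0.01,-0.14,0,60, 0,0,0,0,0,0,60]'
python3 -c "
from h import *
st();d=cap();hi(d['scene'],'pics/s12.png');pickle.dump(d,open('c7.pkl','wb'))"
```

```text
time_s: 14.1
tool_pos: [0.5963, -0.0712, 0.1424]
tool_rot: [-90.5, -38.4, 4.1]
force: [-9.0, 2.1, 12.4]
grip_width: 0.063
t 14.1 tcp [ 0.5963 -0.0712  0.1424] grasp [ 0.5845 -0.0719  0.1573] psi 38.45170105396054 jawyaw 3.844690596434175 jawz -0.006683167187743089 F [-8.9949  2.0526 12.3921] w 0.0630311267755872 q [  2.6 -11.8   6.5 130.8 -16.3  24.1 116. ]
```

View pics/s12.png

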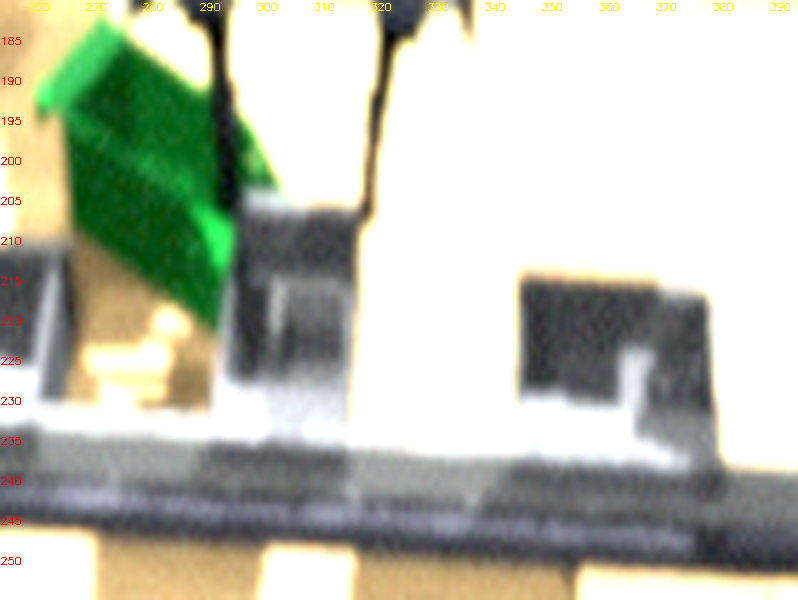

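```bash
python3 - <<'E'
from h import *
s=pickle.load(open("c7.pkl","rb"))["scene"];t=pickle.load(open("c7.pkl","rb"))["top"]
a=np.radians(4);ax=np.array([np.cos(a),np.sin(a),0]);ay=np.array([-np.sin(a),np.cos(a),0])
O=np.array([.6757,-.0662,0])
for phi in(0,3,6):
    c,sn=np.cos(np.radians(phi)),np.sin(np.radians(phi))
    def W(x,y,z):  # pivot bin (16,66)=rack(5,170)
        dx,dz=(x-16)/1000,(z-66)/1000
        return O+ax*(.005+dx*c+dz*sn)+ay*y/1000+np.array([0,0,.17-dx*sn+dz*c])
    print(phi,[(n,np.round(proj(s,W(*p)),1)) for n,p in(("in",(-3,0,70)),("topR",(20,0,70)),("noseL",(-120,32,42)),("noseR",(-120,-32,42)),("slL",(-95,32,70)),("slR",(-95,-32,70)),("rimmid",(-126,0,42)))],"grasp",W(-81,0,48),W(-84,0,53))
g=s["image"].astype(int).sum(2)
for u in(299,304,310): print(u,list(zip(range(200,240),g[200:240,u].tolist())))
hi(s,"pics/s12b.png",280,330,185,250,15,9)
crop(t,300,160,120,100,6,"pics/t12.png")
E
```

```text
0 [('in', array([303.3, 228. ])), ('topR', array([302.6, 234.3])), ('noseL', array([317.6, 205.5])), ('noseR', array([296.4, 204.7])), ('slL', array([317.1, 204.8])), ('slR', array([295.1, 203.9])), ('rimmid', array([307.1, 203.7]))] grasp [ 0.58392411 -0.0726176   0.152     ] [ 0.58093142 -0.07282687  0.157     ]
3 [('in', array([303.3, 227.8])), ('topR', array([302.6, 234.4])), ('noseL', array([317.6, 203.6])), ('noseR', array([296.3, 202.7])), ('slL', array([317.1, 203.4])), ('slR', array([295. , 202.5])), ('rimmid', array([307.1, 201.7]))] grasp [ 0.58311697 -0.07267404  0.15710126] [ 0.58038942 -0.07286477  0.16225141]
6 [('in', array([303.3, 227.6])), ('topR', array([302.6, 234.6])), ('noseL', array([317.7, 201.7])), ('noseR', array([296.2, 200.8])), ('slL', array([317.1, 202.2])), ('slR', array([294.9, 201.3])), ('rimmid', array([307.1, 199.7]))] grasp [ 0.58257726 -0.07271178  0.16223787] [ 0.58012233 -0.07288344  0.16752406]
299 [(200, 157), (201, 125), (202, 101), (203, 152), (204, 211), (205, 205), (206, 160), (207, 113), (208, 96), (209, 98), (210, 98), (211, 94), (212, 8
[... 578 characters left out ...]
 123), (222, 104), (223, 98), (224, 99), (225, 109), (226, 129), (227, 167), (228, 221), (229, 251), (230, 256), (231, 262), (232, 270), (233, 269), (234, 240), (235, 183), (236, 126), (237, 115), (238, 130), (239, 132)]
310 [(200, 497), (201, 491), (202, 482), (203, 444), (204, 357), (205, 252), (206, 170), (207, 111), (208, 94), (209, 94), (210, 85), (211, 85), (212, 82), (213, 100), (214, 130), (215, 152), (216, 153), (217, 144), (218, 142), (219, 136), (220, 120), (221, 114), (222, 102), (223, 107), (224, 118), (225, 143), (226, 171), (227, 185), (228, 216), (229, 244), (230, 256), (231, 266), (232, 276), (233, 300), (234, 289), (235, 227), (236, 153), (237, 118), (238, 117), (239, 134)]
```

View pics/s12b.png

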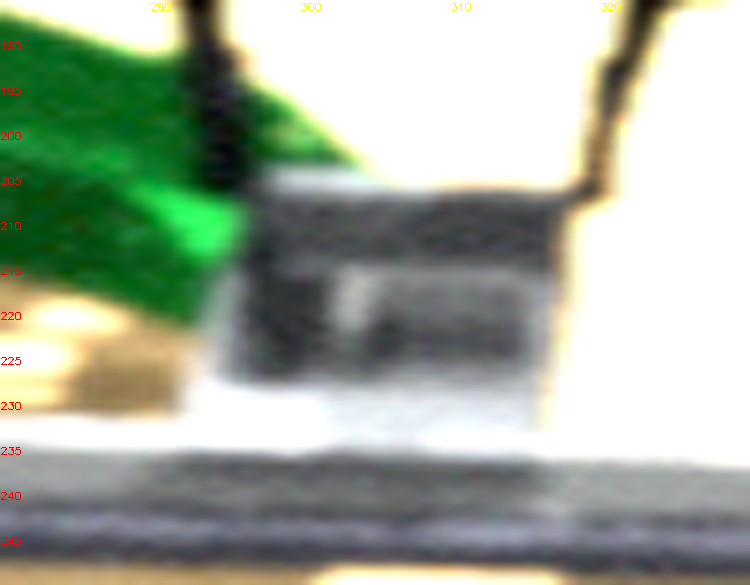

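View pics/t12.png

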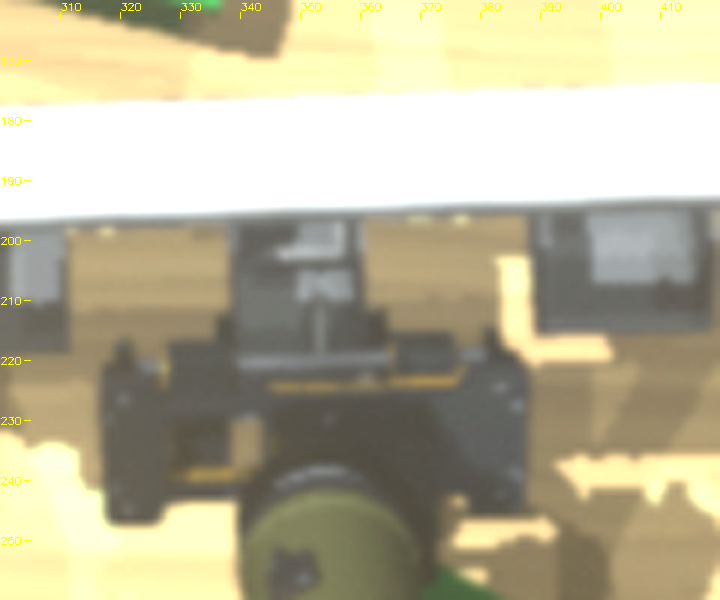

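The bin's nose edge (v≈204.6) and lip (228–234.5) match the level hung pose as predicted (203.7–205, 228 and 234.3), and the force now shows a firm stop. I'll take out the preload before opening.

```bash
python3 -m pendant '[-0.03,0,0.04,0,0,0,60, 0,0,0,0,0,0,60]'

```

```text
time_s: 14.45
tool_pos: [0.5962, -0.0712, 0.1435]
tool_rot: [-90.6, -38.5, 4.2]
force: [11.9, 0.7, -2.5]
grip_width: 0.063
```

```bash
python3 -m pendant '[0.015,0,-0.01,0,0,0,60, 0,0,0,0,0,0,60]'

```

```text
time_s: 14.7
tool_pos: [0.5961, -0.0712, 0.1425]
tool_rot: [-90.5, -38.4, 4.2]
force: [7.4, 2.3, 0.1]
grip_width: 0.0628
```

```bash
python3 -m pendant '[0.015,0,-0.01,0,0,0,60, 0,0,0,0,0,0,60]'

```

```text
time_s: 14.95
tool_pos: [0.5962, -0.0713, 0.1424]
tool_rot: [-90.5, -38.4, 4.2]
force: [-1.5, 0.9, 7.3]
grip_width: 0.063
```

```bash
python3 -m pendant '[0,0,0.008,0,0,0,60, 0,0,0,0,0,0,60, 0,0,0,0,0,0,62]' 5
python3 -m pendant '[0,0,0,0,0,0,68, 0,0,0,0,0,0,74, 0,0,0,0,0,0,80, 0,0,0,0,0,0,87, 0,0,0,0,0,0,87, 0,0,0,0,0,0,87]'
python3 -c "
from h import *
st();d=cap();hi(d['scene'],'pics/s13.png',280,330,185,250,15,9);pickle.dump(d,open('c8.pkl','wb'));crop(d['top'],300,160,120,100,6,'pics/t13.png')"
```

```text
time_s: 15.32
tool_pos: [0.596, -0.0713, 0.1421]
tool_rot: [-90.5, -38.3, 4.2]
force: [1.5, 0.5, 6.4]
grip_width: 0.064
time_s: 16.08
tool_pos: [0.5945, -0.0714, 0.1402]
tool_rot: [-90.5, -38.1, 4.1]
force: [0.2, -0.1, 0.2]
grip_width: 0.0868
t 16.075 tcp [ 0.5945 -0.0714  0.1402] grasp [ 0.5828 -0.0721  0.1551] psi 38.078778858662524 jawyaw 3.8436566556748772 jawz -0.006370930249812001 F [ 0.151  -0.0872  0.152 ] w 0.08680458596411299 q [  2.7 -11.7   6.4 130.8 -16.1  24.3 115.8]
```

View pics/s13.png

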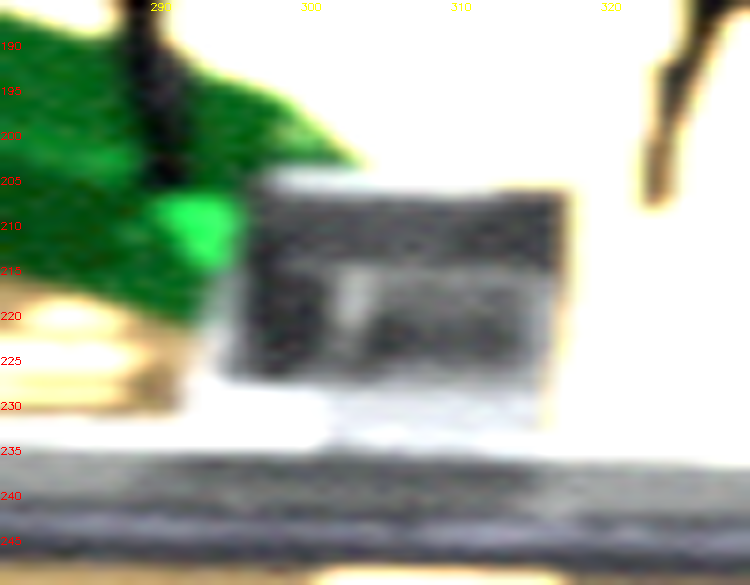

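View pics/t13.png

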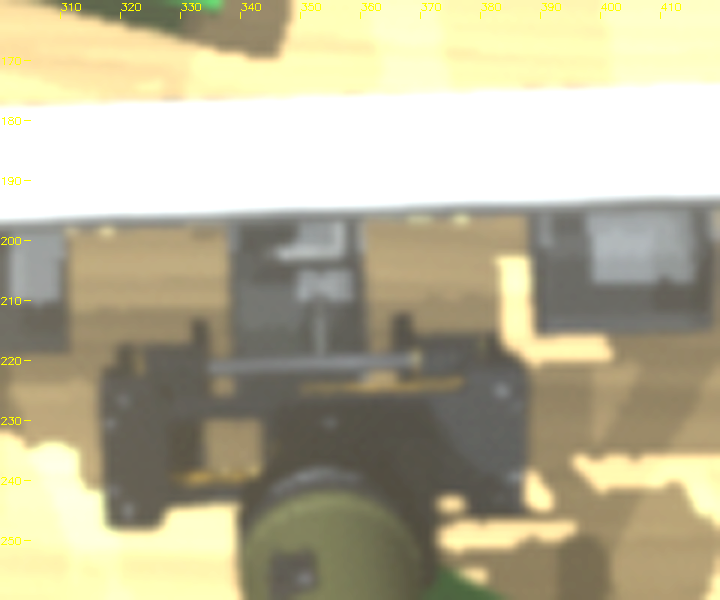

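Released: the bin stayed as it was and the force is back near 0. Now I'll back out along the tool axis while bringing the tool a bit more upright to stay within reach.

```bash
python3 -m pendant '[-0.15,-0.01,0.2,-0.01,0.15,0,87, -0.24,-0.02,0.29,-0.02,0.33,0,87, -0.24,-0.02,0.29,-0.02,0.33,0,87, -0.24,-0.02,0.29,-0.02,0.33,0,87, -0.3,-0.02,0.2,-0.02,0.3,0,87, -0.5,-0.03,0.2,0,0.3,0,87, -0.6,-0.03,0.2,0,0.3,0,87, 0,0,0,0,0,0,87]'
python3 -c "
from h import *
st();d=cap();pickle.dump(d,open('c9.pkl','wb'));crop(d['scene'],190,130,250,180,3,'pics/s14.png');crop(d['top'],200,130,290,200,2,'pics/t14.png')"
```

```text
time_s: 17.18
tool_pos: [0.5045, -0.0777, 0.2081]
tool_rot: [-89.9, -17.8, 3.9]
force: [-0.2, 0.3, -0.7]
grip_width: 0.0869
t 17.175 tcp [ 0.5045 -0.0777  0.2081] grasp [ 0.4987 -0.0781  0.2262] psi 17.819009092702878 jawyaw 3.9145918869323544 jawz 0.0016125296782545373 F [-0.2425  0.2504 -0.7496] w 0.08693576786143277 q [  7.2 -13.7   1.5 116.3  -4.1  60.  104.1]
```

View pics/s14.png

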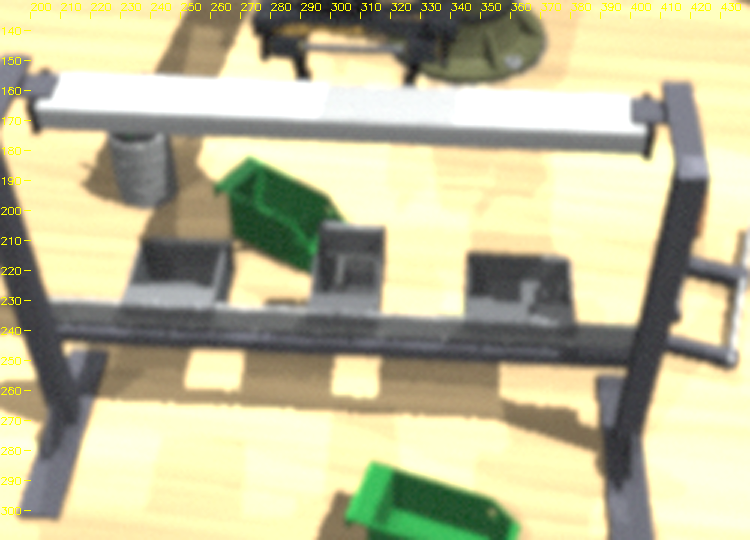

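View pics/t14.png

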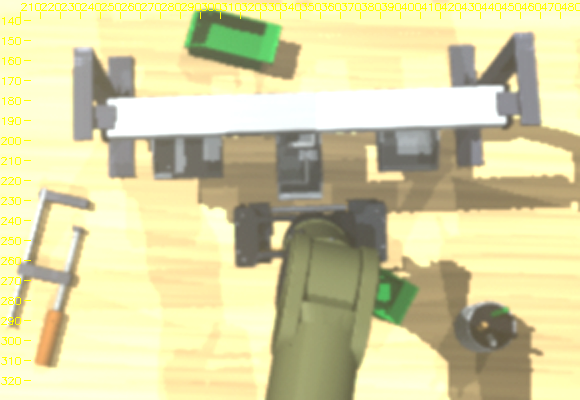

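The bin hangs in the gap at (303,205–235) with both brackets inside. Neighbours, tin and clamp look unmoved and the gripper is clear. One last numeric comparison with the start pictures, then I'll hand in.

```bash
python3 - <<'E'
from h import *
from cell import env
a=pickle.load(open("c0.pkl","rb"));b=cap()
for cam,n,(x0,x1,y0,y1) in(("scene","bin_a",(352,385,208,240)),("scene","bin_b",(232,262,205,236)),("scene","tin",(222,248,176,200)),("top","clamp",(200,245,222,315)),("top","tin",(425,470,280,310))):
    A=cv2.cvtColor(a[cam]["image"],cv2.COLOR_RGB2GRAY)[y0:y1,x0:x1].astype(np.float32);B=cv2.cvtColor(b[cam]["image"],cv2.COLOR_RGB2GRAY)[y0:y1,x0:x1].astype(np.float32)
    print(cam,n,cv2.phaseCorrelate(A,B))
g=b["scene"]["image"].astype(int).sum(2);print(g[200:209,310],g[224:238,304])
st();print(env.sign_off())
E
```

```text
scene bin_a ((0.015090170375920309, 0.019942306022505463), 1.0365797955956724)
scene bin_b ((0.060904855816245274, 0.07695556044392582), 0.5205595955252648)
scene tin ((-0.6695673929123096, 0.3191073791323973), 0.4906336694587896)
top clamp ((0.5465367804334313, 0.010622746470019706), 1.0072896020831885)
top tin ((0.3263548073245204, 0.25788598265752327), 0.7472427823808458)
[526 527 520 493 442 358 260 161 119] [119 110 128 161 221 249 259 262 270 279 243 178 132 114]
t 17.375 tcp [ 0.5037 -0.0773  0.2062] grasp [ 0.498  -0.0777  0.2244] psi 17.656488490670103 jawyaw 3.9396531467445546 jawz 0.0023094837185072548 F [-0.6196 -0.156  -0.7024] w 0.08735884152377171 q [  7.2 -13.6   1.4 116.4  -4.1  60.  104.1]
the job is handed in; nothing more can be done
None
```

The grey bin is hanging level on the rail, in the middle of the gap between the two other bins. I let go, backed out and handed the job in at about 17.4 s of the 45 s allowed.

**How it was done:** I gripped the bin across its side walls and pivoted it nose-up on its back edge, so the gripper could lean clear of the lamp. I then hooked the lip over the rail with the nose about 17° up, swung the nose down and opened the fingers.

**Last checks:**
- **Bin pose:** its nose edge (v≈204.7) and lip edges (v≈228 and 234.7) in the scene view match the predicted level pose to within about a pixel. Both brackets are inside.
- **Other bins:** neither moved by more than 0.1 pixel.
- **Tin and clamp:** the image comparison gave shifts of 0.3–0.7 pixel, roughly 1–2 mm. The robot never came near either of them. Shadows passing over them may explain the shift, but I did not confirm that.
- **Lamp:** I saw no sign of contact in the forces or pictures.

**Deviations:**
- **Contact force:** while seating, the bin pressed on the rail and lower bar with up to about 12 N, well below the limits. I eased most of that off before letting go.
- **Grip position:** the bin slid a few mm in the pads while being pivoted. I corrected for this with the pictures and the force readings.

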